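# Stack the check weights on the lab balance with tongs

### The arm

A 6-joint arm with a two-finger parallel gripper is mounted at the origin on the work surface. World frame = base frame: x ahead of the robot, y to its left, z up, the work surface at z = 0. Lengths are in m, angles in rad, forces in N, time in s.
With the tool pointing down it reaches from about 0.25 to 0.775 m from the base axis. Payload 8.9 kg.
Tool frame: the origin (TCP) lies at the very end of the fingers, on their centre line; the grasp point (between the pads) lies 19 mm behind it (arm.grip_depth is the z of the grasp point in the tool frame, in m); z points along the fingers, y is the line along which they close (so a half turn about z gives the same grasp; the last joint's range is limited). The gripper opens to 85 mm and grips with 20 to 120 N. Pads are 22 mm wide; open, the fingers measure 114 mm over their backs; the gripper's body (76 mm by 85 mm) begins 54 mm behind the grasp point. The pads swing forward as they close: fully open they stand 13 mm farther back than shut.
Start: joints at [1.091, 0.291, -0.153, 1.127, 0, 1.431], TCP at [0.175, 0.495, 0.208] pointing down, gripper open.
Joint ranges: [-2.52, 2.52], [-0.91, 1.74], [-1.3, 1.37], [-1.96, 2.02], [-1.52, 1.47], [-3.14, 3.14]. Speed limits (rad/s): [2.22, 2.22, 2.79, 3.14, 3.14, 3.14].

### API

Orientations are given as [roll, pitch, yaw] about the fixed x, y, z axes, in that order (R = Rz(yaw) Ry(pitch) Rx(roll)).
In Python, from rig import status, cams, job_done, arm gives the robot as it stands.
- The arm moves only by the tool servo_tool, never from a script. Its argument "rows" is a list of rows, each a list of 7 numbers: the closure, from -1 (fully open) to 1 (shut), then the shift along the tool's x, y, z in units of 25 mm (1.0 is 25 mm), then the turn, a rotation vector about the tool's x, y, z in rad. In form: [[fingers, dx, dy, dz, ax, ay, az], ...]. A call has 1 to 8 rows; each row is the pose to reach, as a shift and turn from the pose commanded when the call began, along the tool's axes at that moment; what a row does not reach only later rows make up. A row lasts 1/8 s, in which the tool goes at most 62.5 mm and 10.7 degrees, less where a joint would pass 70% of its speed; a pose out of reach is approached as far as the arm can. A call with a gripper value outside its range is refused whole. The fingers move at their own pace and stop on an object; "grip_force" is the grip in N (left out, the last holds). Time passes only in rows, so rows that repeat a pose let the fingers close. It gives the time, the measured TCP pose, the force, the opening and the grip force at its end, in the units of the state.
- status.observe(): the state, without advancing time (a new reading comes with each control period).
- cams.camera(name): name is "scene" or "top"; returns a dict with "pixels" (400x640x3 uint8, red, green, blue), "range_z" (400x640 float32, m along the optical axis (not along the pixel's ray), 0 where there is no reading), "vfov" (degrees; the focal length in pixels is half the picture's height over the tangent of half this angle, whatever the lens; pixels are square), "cx", "cy" (the principal point, pixels), "view" (4x4, takes a point from world to camera coordinates). Camera axes: x right, y down, z forward; pixel columns grow to the right and rows downward; lengths in m; the calibration is good to about 2 mm. A picture is of the moment at which its call begins.
- job_done(): hands the job in; it is judged then, once.
The state is a dict: "clock": time; "qpos": joint angles; "dq": joint speeds; "joint_efforts": joint torques, N m; "ee_pos": TCP position; "ee_rot": TCP orientation; "wrist_force": force on the tool from outside, world axes, zero at the start; "torque": the same for the moment, N m; "width": opening from 0.0 (shut) to 1.0 (fully open); "grasp_force": force on a finger pad.
Only numpy, scipy, OpenCV 4.12 (cv2) and the standard library are available. Lean on these libraries where they do the work, as an engineer would, in place of code of your own. Each camera call takes 0.05 s, during which the arm holds its last target. There are 200 camera calls.

### The job

Check the balance: take the tongs from their rest and, touching the weights only with the tongs, build a neatly centred stack of the three disc weights from the tray in the middle of the balance pan, the largest at the bottom, then the middle one, then the smallest. Set each weight down rather than dropping it, leave the tube rack, bottle and jar where they stand, and finally lay the tongs back flat across the two bars of their rest and let go.

Things in the scene. Friction and masses are not known exactly. Their poses are not given: they have to be found in the camera images.
- tongs: Steel U-shaped spring tongs, 176 mm long, lying flat on the rest. Origin: midway between the arms at the ribbed grip zone, at the height of their underside. x points to the tips (bow at x = -85 mm), y across (squeezing direction), z up. Arms 3 mm thick, 12 mm tall (8 mm from x = +43 mm on, underside 2 mm higher). Mass 90 g, centred within 5 mm of x = 0.
- tongs_grip (a point): where to squeeze the tongs: centre of the ribbed zone (14 mm either way in x), 6 mm above the tongs' origin. Width over the outsides here: 46 mm free, 34 mm with jaws 23 mm apart (arms then parallel); the jaw gap changes by twice the change of this width. Squeeze 8 N to leave the free stop, 11 N on the smallest weight; half of any more reaches the jaws (25 to 30 N holds well).
- tongs_jaws (a point): midway between the jaws of the free tongs, 85 mm ahead of tongs_grip. Each jaw is a round flat pad of radius 6 mm facing along y, standing 2.5 mm inside its arm, back flush with the arm's outside. 47 mm apart when free, both moving evenly about the middle of the gripper that squeezes them.
- tong_arm (a joint): hinge at the bow of the tongs, rad: 0 = sprung fully open (jaws 47 mm apart), grows as squeezed; about 0.10 on the large weight, 0.14 on the middle one, 0.18 on the small one; stop at 0.22 (jaws about 9 mm apart). Open tongs are held only by the spring force: quick jolts or bumps can shift them in the fingers.
- rest: Fixed white tongs rest: base plate 120 x 84 x 4 mm carrying two upright cross bars (each 8 mm thick in x, 84 mm long in y, top at 30 mm) at x = -45 and +45 mm, with a 6 mm wide stop rising 10 mm above the bar top at each end (72 mm between the stops). Origin: centre of the underside; x along the tongs as they lie at the start.
- rest_top (a point): point midway between the two bars of the rest, at the height of the bar tops (30 mm above the bench); the origin of the tongs lies here at the start, within 5 mm.
- weight_large: The largest of three plain polished steel disc weights: diameter 30 mm, 12 mm thick, about 67 g (varies by 20%); starts lying flat in the tray, any of the three in any place. Origin: centre of its underside; z up.
- weight_mid: The middle of three plain polished steel disc weights: diameter 23 mm, 12 mm thick, about 39 g (varies by 20%); starts lying flat in the tray, any of the three in any place. Origin: centre of its underside; z up.
- weight_small: The smallest of three plain polished steel disc weights: diameter 16 mm, 12 mm thick, about 19 g (varies by 20%); starts lying flat in the tray, any of the three in any place. Origin: centre of its underside; z up.
- tray: Fixed shallow wooden tray 110 (x) x 200 (y) x 15 mm, walls 5 mm, floor 5 mm thick with a thin dark lining, so the walls rise 10 mm above the floor. Origin: centre of the underside; the weights lie in a row along its y, about 55 mm apart, up to 18 mm off the row in x.
- balance: Fixed white electronic balance, body 220 (x) x 170 (y) x 45 mm, display at its front (-x). Origin: centre of the underside. On top, centred at x = +30 mm, the round steel pan inside a clear ring-shaped draught shield of outer radius 66 mm, wall 4 mm, open above, rim 88 mm above the bench.
- pan (a point): centre of the flat top face of the balance pan (diameter 100 mm, 60 mm above the bench, 28 mm below the rim of the shield around it); the pan does not give.
- tube_rack: Bystander: black-based pack of purple-capped tubes, 85 (x) x 105 (y) x 88 mm, 0.9 kg, loose. Origin: centre of the underside.
- reagent_bottle: Bystander: amber bottle, radius 28 mm, 150 mm tall, loose, behind the balance. Origin: centre of the underside.
- specimen_jar: Bystander: small jar with white lid, radius 22 mm, 65 mm tall, loose, beyond the tray. Origin: centre of the underside.

How it is judged:
By the outcome, as a careful person would: the job done as asked, in the order asked, and still so for the second after the job is handed in, with the robot touching nothing.
It also fails if it takes over 72 s, if anything falls off the work surface, if the arm or the gripper's body presses on something with over 40 N, if the wrist force passes 120 N, or if a joint passes its speed limit or range.

## Working session

There is one attempt and no reset: what is moved stays moved. The work goes in short steps, Python scripts to look and compute and a tool call to move; the robot and the scene stay as the last step left them, time stands still between calls to the robot, and variables do not carry over. Pictures are saved under pics/ and viewed, at most 10 in all, crops included, and the job is handed in when it is done.

Besides the shell and the picture viewer there is one more tool, called after "Request:" as name(argument=value, ...), one argument or row to a line, values as JSON. servo_tool: Moves the arm, as the interface text tells. Its arguments: {"type":"object","properties":{"rows":{"type":"array"},"grip_force":{"type":"number"}},"required":["rows"]}

```bash
ls; mkdir -p pics
cat > h.py <<'E'
import numpy as np, cv2
from rig import status, cams, job_done, arm
def grab(n):
    c=cams.camera(n); c['f']=200/np.tan(np.radians(c['vfov'])/2); return c
def world(c,u,v,z=None):
    """pixel -> world; depth if z None else ray onto plane z"""
    Vi=np.linalg.inv(c['view']); u=np.asarray(u,float); v=np.asarray(v,float)
    r=np.stack([(u-c['cx'])/c['f'],(v-c['cy'])/c['f'],np.ones_like(u)],-1)
    if z is None: 
        d=c['range_z'][v.astype(int),u.astype(int)]; return (r*d[...,None])@Vi[:3,:3].T+Vi[:3,3]
    w=r@Vi[:3,:3].T; t=(z-Vi[2,3])/w[...,2]; return Vi[:3,3]+w*t[...,None]
def pix(c,p):
    q=c['view'][:3,:3]@np.asarray(p)+c['view'][:3,3]; return c['cx']+c['f']*q[0]/q[2], c['cy']+c['f']*q[1]/q[2]
E
python3 - <<'E'
from h import *
for n in('scene','top'):
    c=grab(n); cv2.imwrite(f'pics/{n}0.png',c['pixels'][...,::-1]); print(n,c['f'],c['cx'],c['cy'],np.linalg.inv(c['view']).round(3).tolist())
print(status.observe(), arm.grip_depth)
E
```

```text
pics
scene 413.7551036886175 314.13355946605543 200.44093922416428 [[0.506, 0.58, -0.638, 1.227], [0.862, -0.358, 0.358, -0.34], [-0.021, -0.731, -0.682, 0.797], [0.0, 0.0, 0.0, 1.0]]
top 427.27698147111965 323.30338096956694 199.69247110941112 [[0.018, -0.997, 0.071, 0.506], [-1.0, -0.017, 0.008, 0.015], [-0.007, -0.071, -0.997, 0.93], [0.0, 0.0, 0.0, 1.0]]
{'clock': 0.1, 'qpos': array([ 1.09071255e+00,  2.91224933e-01, -1.54024613e-01,  1.12671829e+00,
       -5.13795000e-06,  1.43151411e+00]), 'dq': array([-0.00082872,  0.00071992,  0.00173605,  0.00204766,  0.00164461,
       -0.00219422]), 'joint_efforts': array([ 1.53862242e-03, -5.37974167e+01,  3.31921363e+01,  9.24190652e-03,
       -1.81364944e-04, -2.43977485e-05]), 'ee_pos': array([0.17527332, 0.49443815, 0.20759904]), 'ee_rot': array([-3.14043178e+00, -1.57555175e-04,  2.80079100e+00]), 'wrist_force': array([0.54774892, 0.43019647, 0.18723738]), 'torque': array([ 0.01834869, -0.03177894, -0.00651875]), 'grasp_force': 0.0, 'width': 1.0025507019898592} -0.0187
```

View pics/top0.png

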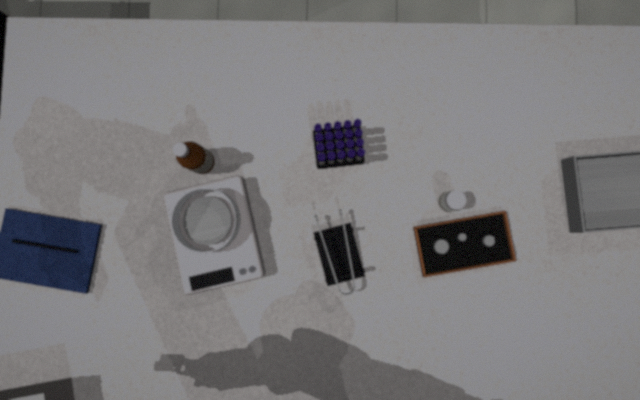

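View pics/scene0.png

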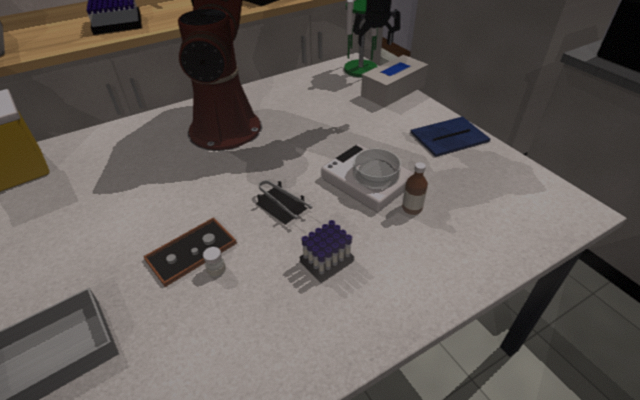

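The top view shows the balance at (213,235), pan about (209,220). The rest with the tongs is at (340,253), bow down at (348,290) and tips up near (340,210). The tray is at (465,244), with weights large (441,246), small (462,237) and mid (488,241). The jar is at (457,199). Next I'll measure these.

Run:
```python
from h import *
np.set_printoptions(precision=4,suppress=True)
t=grab('top'); s=grab('scene')
def crop(c,x0,y0,w,h,k): return cv2.resize(c['pixels'][y0:y0+h,x0:x0+w,::-1],(w*k,h*k),interpolation=cv2.INTER_CUBIC)
a=crop(t,300,195,90,105,5); b=crop(s,240,170,80,65,4)
im=np.zeros((525,780,3),np.uint8); im[:,:450]=a; im[:260,455:775]=b; im[265:525,455:775]=crop(t,160,165,80,65,4)
cv2.imwrite('pics/crop1.png',im)
def blobs(c,x0,y0,x1,y1,lo,zz):
    g=c['pixels'].astype(int).max(2)[y0:y1,x0:x1]
    sub=cv2.resize(g.astype(np.float32),None,fx=4,fy=4,interpolation=cv2.INTER_CUBIC)
    cs,_=cv2.findContours((sub>lo).astype(np.uint8),cv2.RETR_EXTERNAL,cv2.CHAIN_APPROX_NONE)
    for k in cs:
        if cv2.contourArea(k)<200: continue
        m=cv2.moments(k); u=(m['m10']/m['m00']+.5)/4-.5+x0; v=(m['m01']/m['m00']+.5)/4-.5+y0
        print(c is t, (round(u,1),round(v,1)),'area',m['m00']/16, world(c,np.array(u),np.array(v),zz), 'depth',world(c,np.array(u+.5),np.array(v+.5)), 'dia', 2*np.sqrt(m['m00']/16/np.pi)/c['f']*c['range_z'][int(v),int(u)])
blobs(t,425,224,505,262,80,.017)
# tray: orange mask outer rect
p=t['pixels'].astype(int); m=((p[...,0]-p[...,2])>35).astype(np.uint8); m[:,:405]=0;m[:,525:]=0;m[:205]=0;m[285:]=0
pts=cv2.findNonZero(m); r=cv2.minAreaRect(pts); print('tray',r, world(t,*[np.array(q) for q in r[0]],.015), world(t,cv2.boxPoints(r)[:,0],cv2.boxPoints(r)[:,1],.015))
# depth-based: tongs & rest
vv,uu=np.mgrid[195:300,300:390]; P=world(t,uu,vv); z=P[...,2]
for lo,hi in((.024,.034),(.034,.05),(.0,.008)): print(lo,(( z>lo)&(z<hi)).sum())
hi=(z>.022)&(z<.06); print(np.percentile(z[hi],[5,25,50,75,95]))
# shield rim
vv,uu=np.mgrid[160:280,150:270]; P=world(t,uu,vv); k=(P[...,2]>.08)&(P[...,2]<.095)
cc,rr=cv2.minEnclosingCircle(P[k][:,:2].astype(np.float32)); print('rim',cc,rr,k.sum(),np.median(P[k][:,2]))
k=(P[...,2]>.04)&(P[...,2]<.05); r=cv2.minAreaRect(P[k][:,:2].astype(np.float32)); print('balance',r,np.median(P[k][:,2]))
vv,uu=np.mgrid[100:180,300:400]; P=world(t,uu,vv); k=P[...,2]>.03; print('rack',cv2.minAreaRect(P[k][:,:2].astype(np.float32)))
```

```text
True (441.2, 246.2) area 146.75 [ 0.4766 -0.2288  0.017 ] depth [ 0.4755 -0.2305  0.0147] dia 0.029072291732949344
True (488.8, 240.4) area 84.75 [ 0.4908 -0.3296  0.017 ] depth [ 0.4898 -0.3305  0.0175] dia 0.022060563058787813
True (461.9, 236.7) area 37.75 [ 0.4975 -0.2728  0.017 ] depth [ 0.4965 -0.2733  0.0188] dia 0.01476317467308138
True (428.8, 224.4) area 13.375 [ 0.5224 -0.2025  0.017 ] depth [ 0.5214 -0.2045  0.0134] dia 0.008804631170918828
tray ((464.44097900390625, 243.4762725830078), (50.560699462890625, 94.24331665039062), 79.90249633789062) [ 0.4832 -0.2787  0.015 ] [[ 0.5166 -0.1707  0.015 ]
 [ 0.5553 -0.3685  0.015 ]
 [ 0.4501 -0.386   0.015 ]
 [ 0.4117 -0.1898  0.015 ]]
0.024 261
0.034 354
0.0 4512
[0.0274 0.0298 0.0383 0.041  0.0432]
rim (0.5519299507141113, 0.27075690031051636) 0.09719689190387726 590 0.08694568444235135
balance ((0.5155695676803589, 0.2568845748901367), (0.26094114780426025, 0.1689286082983017), 14.095391273498535) 0.04443480140707712
rack ((0.6194010376930237, -0.01637912169098854), (0.21569061279296875, 0.09600821137428284), 7.684742450714111)
```

View pics/crop1.png

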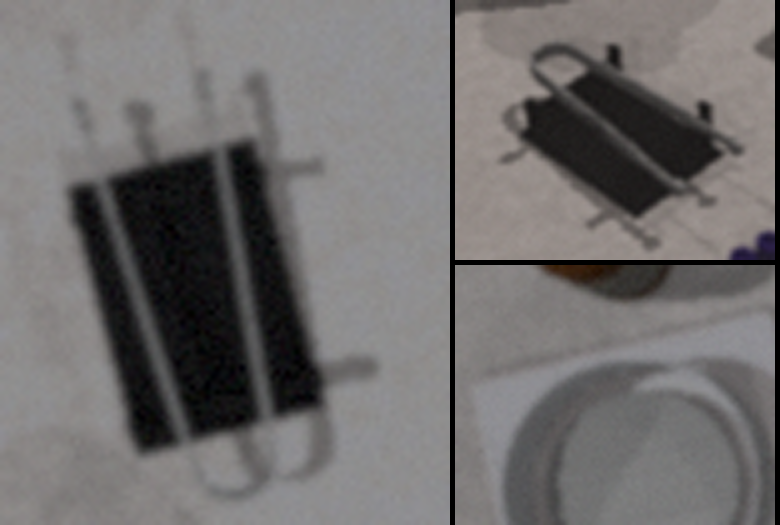

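The crop shows the rest as a black rectangle. The two grey arms run up-left from the bow at crop (235,495) to the tips at (80,110) and (205,80), with shadows to the right. I'll fit the arm lines by ray onto their top height.

Run:
```python
from h import *
np.set_printoptions(precision=4,suppress=True)
print([a for a in dir(arm) if a[0]!='_'],[a for a in dir(status) if a[0]!='_'])
t=grab('top'); g=t['pixels'].astype(float).mean(2)
# black base/bars -> rest centre
m=(g<45).astype(np.uint8); m[:,:305]=0;m[:,380:]=0;m[:215]=0;m[295:]=0
m=cv2.morphologyEx(m,cv2.MORPH_CLOSE,np.ones((5,5)))
n,l,st,_=cv2.connectedComponentsWithStats(m); k=1+np.argmax(st[1:,4])
r=cv2.minAreaRect(cv2.findNonZero((l==k).astype(np.uint8))); b=cv2.boxPoints(r)
for z in(0.004,.03): print('rest',r, world(t,*map(np.array,r[0]),z)); print(world(t,b[:,0],b[:,1],z))
# arms: peaks per row inside black
L=[];R=[]
for v in range(235,278):
    a=320+ (v-231)*14/53; 
    row=g[v]; inside=[u for u in range(int(a)+1,int(a)+40)]
    pk=[u for u in inside if row[u]>60 and row[u]==row[u-3:u+4].max()]
    for u in pk:
        w=row[u-2:u+3]-row[u-3:u+4].min(); uc=(w*np.arange(u-2,u+3)).sum()/w.sum()
        el=321+(v-233)*(336-321)/50; er=345+(v-225)*(353-345)/53
        if abs(uc-el)<3: L.append((uc,v))
        elif abs(uc-er)<3: R.append((uc,v))
for n,A in(('L',L),('R',R)):
    A=np.array(A); P=world(t,A[:,0],A[:,1],.042); c=P.mean(0); q=np.polyfit(P[:,0],P[:,1],1); res=P[:,1]-np.polyval(q,P[:,0])
    print(n,len(A),c,'slope',q,np.degrees(np.arctan(q[0])),res.std())
vv,uu=np.mgrid[195:300,300:390]; P=world(t,uu,vv); z=P[...,2]; k=(z>.034)&(z<.05)
r=cv2.minAreaRect(P[k][:,:2].astype(np.float32)); print(r, cv2.boxPoints(r));
```

```text
['PlanningError', 'grip_depth'] ['observe']
rest ((339.1808776855469, 253.690673828125), (54.35710525512695, 38.32636642456055), 75.3236083984375) [ 0.4561 -0.0131  0.004 ]
[[ 0.5011  0.0425  0.004 ]
 [ 0.5235 -0.0373  0.004 ]
 [ 0.4115 -0.0683  0.004 ]
 [ 0.3894  0.0108  0.004 ]]
rest ((339.1808776855469, 253.690673828125), (54.35710525512695, 38.32636642456055), 75.3236083984375) [ 0.4575 -0.0123  0.03  ]
[[ 0.5013  0.0417  0.03  ]
 [ 0.5231 -0.0358  0.03  ]
 [ 0.4141 -0.066   0.03  ]
 [ 0.3927  0.0109  0.03  ]]
L 40 [0.4501 0.0103 0.042 ] slope [ 0.3465 -0.1457] 19.11231781815238 0.0001900135447324507
R 43 [ 0.4539 -0.0323  0.042 ] slope [ 0.1951 -0.1209] 11.04128228059058 0.00018446241319950525
((0.46052291989326477, -0.011053495109081268), (0.17565837502479553, 0.08374722301959991), 16.006412506103516) [[ 0.3646  0.005 ]
 [ 0.3876 -0.0755]
 [ 0.5565 -0.0271]
 [ 0.5334  0.0534]]
```

```bash
cat >> h.py <<'E'
from scipy.spatial.transform import Rotation as Ro
def Rt(yaw,pit):
    d=np.array([np.cos(pit)*np.cos(yaw),np.cos(pit)*np.sin(yaw),-np.sin(pit)]); y=np.array([-np.sin(yaw),np.cos(yaw),0])
    return np.stack([-d,y,np.cross(-d,y)],1)
def plan(pos,yaw,pit,P0=None,R0=None):
    """delta (units of 25 mm, tool axes; rotvec) from pose (default measured) to TCP pos with tongs yaw/pitch"""
    o=status.observe(); P0=o['ee_pos'] if P0 is None else np.asarray(P0); R0=Ro.from_euler('xyz',o['ee_rot']).as_matrix() if R0 is None else R0
    R=Rt(yaw,pit); return (R0.T@(np.asarray(pos)-P0)/.025).round(3),Ro.from_matrix(R0.T@R).as_rotvec().round(4)
JT=np.array([-.085,0,-.0187]) # jaw in tool frame
def tcp_for_jaw(J,yaw,pit): return np.asarray(J)-Rt(yaw,pit)@JT
E
python3 - <<'E'
from h import *
for z in (.20,.10,.016): print(plan([.458,-.0093,z],.263,0))
E
```

```text
(array([-17.392, -15.22 ,   0.321]), array([-5.000e-04, -2.000e-04, -6.038e-01]))
(array([-17.392, -15.218,   4.321]), array([-5.000e-04, -2.000e-04, -6.038e-01]))
(array([-17.392, -15.216,   7.681]), array([-5.000e-04, -2.000e-04, -6.038e-01]))
```

Request:
servo_tool(
  rows=[
    [-1,-1.2,-1.0,0,0,0,-0.06],
    [-1,-3.4,-3.0,0,0,0,-0.14],
    [-1,-5.7,-5.0,0,0,0,-0.22],
    [-1,-8.0,-7.0,0.1,0,0,-0.3],
    [-1,-10.3,-9.0,0.2,0,0,-0.38],
    [-1,-12.6,-11.0,0.3,0,0,-0.46],
    [-1,-14.9,-13.0,0.5,0,0,-0.53],
    [-1,-16.6,-14.5,1.0,0,0,-0.58],
  ],
  grip_force=25,
)

```text
clock: 1.25
ee_pos: [0.4098, 0.078, 0.1925]
ee_rot: [-3.141, 0.002, -2.901]
wrist_force: [1.2, 0.7, 0.9]
width: 1.0
grasp_force: 0.0
```

```bash
python3 -c "
from h import *
o=status.observe();print(o['clock'],o['ee_pos'],o['ee_rot'],plan([.458,-.0093,.016],.263,0))"
```

```text
1.25 [0.40977628 0.07797708 0.19245825] [-3.14142260e+00  1.50695576e-03 -2.90062457e+00] (array([-1.029, -3.849,  7.061]), array([-0.0002,  0.0015, -0.022 ]))
```

Request:
servo_tool(
  rows=[
    [-1,0,0,0,0,0,0],
    [-1,0,0,0,0,0,0],
  ],
)

```text
clock: 1.5
ee_pos: [0.4083, 0.0799, 0.192]
ee_rot: [3.141, -0.001, -2.904]
wrist_force: [-0.1, 1.6, 0.0]
width: 1.002
grasp_force: 0.0
```

```bash
python3 -c "
from h import *
o=status.observe();print(o['clock'],o['ee_pos'],o['ee_rot'],plan([.458,-.0093,.016],.263,0))"
```

```text
1.5 [0.4083032  0.07991263 0.19200375] [ 3.14110761e+00 -7.25929594e-04 -2.90387521e+00] (array([-1.097, -3.94 ,  7.037]), array([ 0.0005, -0.0007, -0.0253]))
```

Request:
servo_tool(
  rows=[
    [-1,-0.5,-2.0,0.4,0,0,-0.012],
    [-1,-1.1,-3.94,1.0,0,0,-0.025],
    [-1,-1.1,-3.94,2.6,0,0,-0.025],
    [-1,-1.1,-3.94,4.2,0,0,-0.025],
    [-1,-1.1,-3.94,5.6,0,0,-0.025],
    [-1,-1.1,-3.94,6.6,0,0,-0.025],
    [-1,-1.1,-3.94,7.04,0,0,-0.025],
    [-1,-1.1,-3.94,7.04,0,0,-0.025],
  ],
)

```text
clock: 2.5
ee_pos: [0.4584, -0.0082, 0.0161]
ee_rot: [3.141, -0.001, -2.876]
wrist_force: [0.0, 0.1, 0.4]
width: 0.999
grasp_force: 0.0
```

```bash
python3 -c "
from h import *
o=status.observe();print(o['ee_pos'],o['ee_rot'],plan([.458,-.0093,.016],.263,0))
t=grab('top'); s=grab('scene')
im=np.zeros((500,800,3),np.uint8); im[:,:400]=cv2.resize(t['pixels'][190:290,300:380,::-1],(400,500)); im[:400,400:]=cv2.resize(s['pixels'][130:230,230:330,::-1],(400,400)); cv2.imwrite('pics/c2.png',im)"
```

```text
[ 0.45842601 -0.00823783  0.0161369 ] [ 3.14118598e+00 -6.52033049e-04 -2.87583513e+00] (array([ 0.028, -0.037,  0.005]), array([ 0.0004, -0.0007,  0.0028]))
```

Request:
servo_tool(
  rows=[
    [-0.6,0.03,-0.04,0,0,0,0.003],
    [-0.25,0.03,-0.04,0,0,0,0.003],
    [-0.15,0.03,-0.04,0,0,0,0.003],
    [-0.05,0.03,-0.04,0,0,0,0.003],
    [-0.05,0.03,-0.04,0,0,0,0.003],
    [-0.05,0.03,-0.04,0,0,0,0.003],
  ],
  grip_force=25,
)

```text
clock: 3.35
ee_pos: [0.4584, -0.0101, 0.0164]
ee_rot: [3.141, 0.0, -2.88]
wrist_force: [-0.9, 3.1, 5.4]
width: 0.525
grasp_force: 2.9
```

Request:
servo_tool(
  rows=[
    [0.0,0,0,0,0,0,0],
    [0.0,0,0,0,0,0,0],
    [0.0,0,0,0,0,0,0],
  ],
)

```text
clock: 3.72
ee_pos: [0.4586, -0.0101, 0.0167]
ee_rot: [3.141, 0.001, -2.88]
wrist_force: [-1.8, 2.2, 9.5]
width: 0.5
grasp_force: 5.2
```

```bash
python3 -c "
from h import *
o=status.observe();print(o['width'],o['grasp_force'],o['wrist_force'])
t=grab('top'); s=grab('scene')
im=np.zeros((500,800,3),np.uint8); im[:,:400]=cv2.resize(t['pixels'][190:290,300:380,::-1],(400,500)); im[:400,400:]=cv2.resize(s['pixels'][130:230,230:330,::-1],(400,400)); cv2.imwrite('pics/c3.png',im)"
```

```text
0.5003280153071018 5.178091800771654 [-1.83907062  2.22388565  9.46175332]
```

View pics/c3.png

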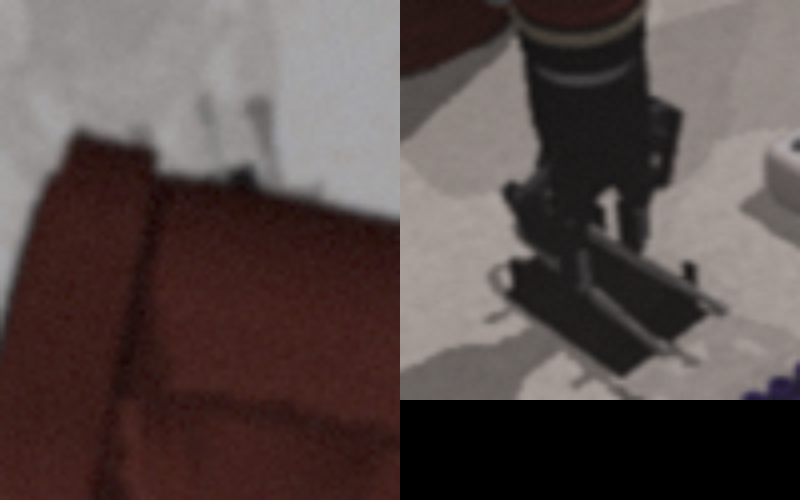

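The scene crop shows both fingers astride the tongs at the ribbed zone, about crop (590,265) and (635,215), tongs still flat on the bars. Lift gently.

Request:
servo_tool(
  rows=[
    [0.0,0,0,-0.04,0,0,0],
    [0.0,0,0,-0.12,0,0,0],
    [0.0,0,0,-0.3,0,0,0],
    [0.0,0,0,-0.6,0,0,0],
    [0.0,0,0,-1.0,0,0,0],
    [0.0,0,0,-1.0,0,0,0],
  ],
)

```text
clock: 4.58
ee_pos: [0.4591, -0.0105, 0.0421]
ee_rot: [-3.141, 0.002, -2.88]
wrist_force: [0.2, -0.1, 0.1]
width: 0.499
grasp_force: 0.0
```

```bash
python3 -c "
from h import *
s=grab('scene')
cv2.imwrite('pics/c4.png',cv2.resize(s['pixels'][130:230,230:330,::-1],(600,600),interpolation=cv2.INTER_CUBIC))"
```

```text
(no output)
```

View pics/c4.png

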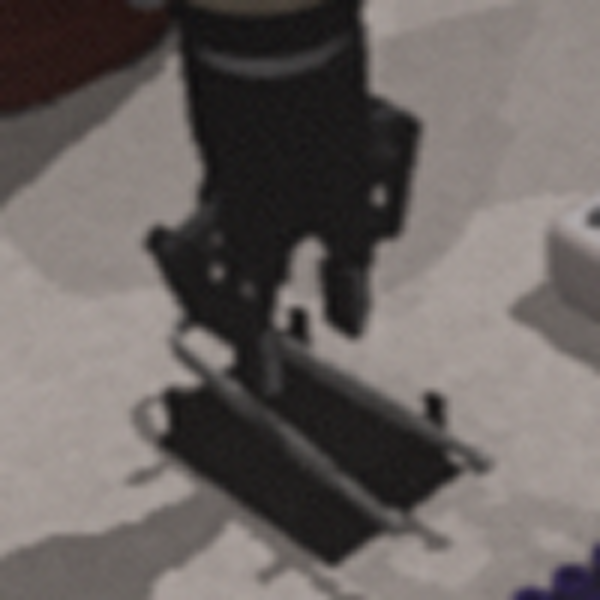

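The picture shows the tongs still flat on the bars, tips at (480,465) and (435,540). The fingers slid up off them with tip at (270,390), so the squeeze was too light. Go down again and squeeze further.

Request:
servo_tool(
  rows=[
    [-0.4,0,0,0,0,0,0],
    [-0.4,0,0,0,0,0,0],
    [-0.4,0,0,0.5,0,0,0],
    [-0.4,0,0,1.0,0,0,0],
    [0.0,0,0,1.04,0,0,0],
    [0.08,0,0,1.02,0,0,0],
    [0.12,0,0,1.0,0,0,0],
    [0.12,0,0,1.0,0,0,0],
  ],
)

```text
clock: 5.62
ee_pos: [0.4584, -0.0104, 0.0162]
ee_rot: [-3.142, 0.0, -2.88]
wrist_force: [-0.5, -0.1, -0.6]
width: 0.439
grasp_force: 8.9
```

Request:
servo_tool(
  rows=[
    [0.12,0,0,-0.1,0,0,0],
    [0.12,0,0,-0.4,0,0,0],
    [0.12,0,0,-0.9,0,0,0],
    [0.12,0,0,-1.5,0,0,0],
    [0.12,0,0,-2.2,0,0,0],
    [0.12,0,0,-2.2,0,0,0],
  ],
)

```text
clock: 6.38
ee_pos: [0.4596, -0.0106, 0.0728]
ee_rot: [-3.14, 0.003, -2.88]
wrist_force: [0.2, -0.3, -0.5]
width: 0.443
grasp_force: 8.9
```

```bash
sed -i 's/JT=np.array.*/JT=np.array([-.085,0,-.0198])/' h.py
python3 - <<'E'
from h import *
for J in ([.4766,-.2288,.10],[.4766,-.2288,.0135]):
    p=tcp_for_jaw(J,0,.5236); print(p,plan(p,0,.5236))
R=Rt(0,.5236); print((R.T@np.array([0,0,-1])).round(3))
E
```

```text
[ 0.39308787 -0.2288      0.1253528 ] (array([ 4.819, -7.747, -2.107]), array([-0.0694,  0.5237,  0.255 ]))
[ 0.39308787 -0.2288      0.0388528 ] (array([ 4.829, -7.742,  1.353]), array([-0.0694,  0.5237,  0.255 ]))
[-0.5    0.     0.866]
```

Request:
servo_tool(
  rows=[
    [0.12,0.1,-0.2,-0.6,0,0,0],
    [0.12,0.4,-0.7,-1.4,-0.005,0.04,0.02],
    [0.12,1.0,-1.6,-2.1,-0.015,0.12,0.06],
    [0.12,1.7,-2.7,-2.1,-0.025,0.2,0.1],
    [0.12,2.4,-3.8,-2.1,-0.035,0.28,0.14],
    [0.12,3.1,-4.9,-2.1,-0.045,0.36,0.18],
    [0.12,3.8,-6.0,-2.1,-0.055,0.44,0.215],
    [0.12,4.3,-6.9,-2.1,-0.065,0.49,0.24],
  ],
)

```text
clock: 7.38
ee_pos: [0.3987, -0.2058, 0.1228]
ee_rot: [3.136, -0.496, -3.125]
wrist_force: [1.1, -0.4, -0.9]
width: 0.441
grasp_force: 8.9
```

Request:
servo_tool(
  rows=[
    [0.12,0,0,0,0,0,0],
  ],
)

```text
clock: 7.5
ee_pos: [0.3987, -0.2059, 0.1222]
ee_rot: [3.136, -0.495, -3.126]
wrist_force: [-0.2, -0.9, -1.6]
width: 0.444
grasp_force: 8.9
```

Run:
```python
from h import *
o=status.observe(); print(o['ee_pos'],o['qpos'].round(3),o['width'],o['grasp_force'])
for z in (.1,.0135):
    print(plan(tcp_for_jaw([.4766,-.2288,z],0,.5236),0,.5236))
np.savez('top_clear.npz',**{k:v for k,v in grab('top').items()})
```

```text
[ 0.39872604 -0.20594683  0.12223476] [-0.471  0.626  0.005  1.397 -0.219 -0.435] 0.44428498366041574 8.883737511851564
(array([ 0.27 , -0.911, -0.001]), array([-0.0019,  0.0288,  0.0137]))
(array([-1.373, -0.928,  3.044]), array([-0.0019,  0.0288,  0.0137]))
```

Request:
servo_tool(
  rows=[
    [0.12,0.13,-0.5,0,-0.001,0.014,0.007],
    [0.12,0.1,-0.91,0.3,-0.002,0.029,0.014],
    [0.12,-0.3,-0.92,1.0,-0.002,0.029,0.014],
    [0.12,-0.68,-0.92,1.76,-0.002,0.029,0.014],
    [0.12,-0.68,-0.92,1.76,-0.002,0.029,0.014],
  ],
)

```text
clock: 8.18
ee_pos: [0.3925, -0.2274, 0.0757]
ee_rot: [3.141, -0.525, -3.14]
wrist_force: [0.2, 0.1, -1.3]
width: 0.442
grasp_force: 8.9
```

Run:
```python
from h import *
np.set_printoptions(precision=4,suppress=True)
s=grab('scene'); o=status.observe(); R=Ro.from_euler('xyz',o['ee_rot']).as_matrix()
J=o['ee_pos']+R@JT; print('jaw FK',J,o['ee_rot'])
u,v=map(int,pix(s,J)); print('pix',u,v)
for n,p in(('large',[.4766,-.2288,.017]),('FK tipL',o['ee_pos']+R@(JT+[-.006,.0225,0])),('tipR',o['ee_pos']+R@(JT+[-.006,-.0225,0]))): print(n,pix(s,p))
x0,y0=u-50,v-37
im=cv2.resize(s['pixels'][y0:y0+75,x0:x0+100,::-1],(800,600),interpolation=cv2.INTER_CUBIC); cv2.circle(im,(int((pix(s,J)[0]-x0+.5)*8),int((pix(s,J)[1]-y0+.5)*8)),4,(0,0,255),-1)
print(x0,y0); cv2.imwrite('pics/c5.png',im)
```

```text
jaw FK [ 0.4765 -0.2275  0.0513] [-3.1415 -0.5234 -3.1398]
pix 206 228
large (np.float64(208.545520664558), np.float64(237.8558105881257))
FK tipL (np.float64(215.90429157297865), np.float64(227.04256845930203))
tipR (np.float64(198.59653644864403), np.float64(234.03818650667213))
156 191
```

View pics/c5.png

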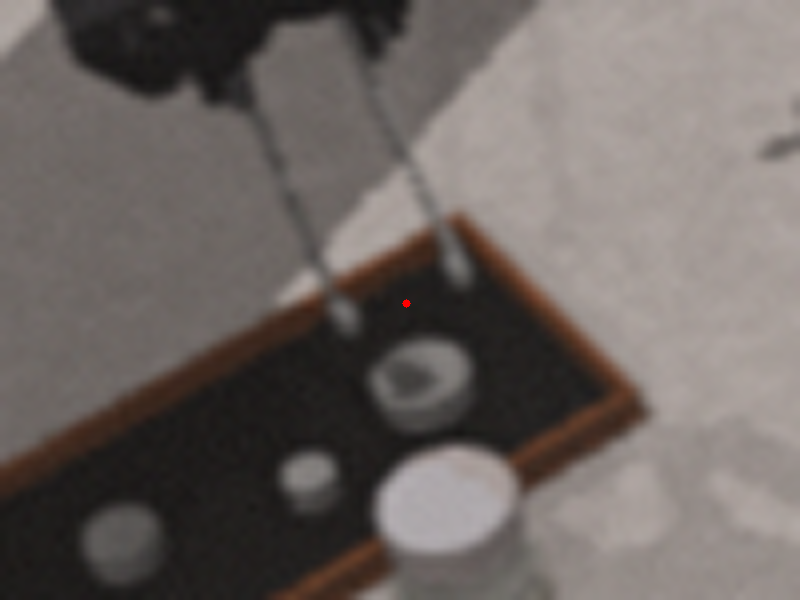

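The crop shows the jaw tips at (350,335) and (465,288), astride the line to the large weight at (422,370). That is within about 1 px of the forward-kinematics prediction. Lower onto the large weight.

Run:
```python
from h import *
for z in (.025,.014):
    print(plan(tcp_for_jaw([.4766,-.2288,z],0,.5236),0,.5236))
```

```text
(array([-0.528, -0.048,  0.907]), array([-0.001 ,  0.0002,  0.0016]))
(array([-0.748, -0.048,  1.288]), array([-0.001 ,  0.0002,  0.0016]))
```

Request:
servo_tool(
  rows=[
    [0.12,-0.25,-0.05,0.45,0,0,0],
    [0.12,-0.53,-0.05,0.9,0,0,0],
    [0.12,-0.65,-0.05,1.12,0,0,0],
    [0.12,-0.75,-0.05,1.29,0,0,0],
    [0.12,-0.75,-0.05,1.29,0,0,0],
  ],
)

```text
clock: 8.85
ee_pos: [0.3935, -0.2289, 0.0392]
ee_rot: [-3.141, -0.523, -3.14]
wrist_force: [0.1, -0.1, -0.6]
width: 0.438
grasp_force: 8.9
```

Request:
servo_tool(
  rows=[
    [0.16,0,0,0,0,0,0],
    [0.2,0,0,0,0,0,0],
    [0.24,0,0,0,0,0,0],
    [0.3,0,0,0,0,0,0],
    [0.4,0,0,0,0,0,0],
    [0.5,0,0,0,0,0,0],
  ],
  grip_force=28,
)

```text
clock: 9.6
ee_pos: [0.3937, -0.229, 0.0395]
ee_rot: [-3.141, -0.522, -3.14]
wrist_force: [0.0, -0.3, 0.1]
width: 0.422
grasp_force: 28.0
```

Request:
servo_tool(
  rows=[
    [0.5,0.05,0,-0.09,0,0,0],
    [0.5,0.2,0,-0.35,0,0,0],
    [0.5,0.5,0,-0.87,0,0,0],
    [0.5,1.0,0,-1.73,0,0,0],
    [0.5,1.6,0,-2.77,0,0,0],
    [0.5,2.2,0,-3.8,0,0,0],
    [0.5,2.5,0,-4.33,0,0,0],
    [0.5,2.5,0,-4.33,0,0,0],
  ],
)

```text
clock: 10.6
ee_pos: [0.394, -0.2292, 0.1652]
ee_rot: [-3.14, -0.52, -3.141]
wrist_force: [0.7, -0.5, -2.4]
width: 0.422
grasp_force: 28.1
```

Run:
```python
from h import *
np.set_printoptions(precision=4,suppress=True)
s=grab('scene'); t=grab('top'); o=status.observe(); R=Ro.from_euler('xyz',o['ee_rot']).as_matrix()
J=o['ee_pos']+R@JT; print('jaw FK',J,o['ee_rot'],o['width'],o['grasp_force'])
u,v=map(int,pix(s,J)); x0,y0=u-25,v-25
a=cv2.resize(s['pixels'][y0:y0+50,x0:x0+50,::-1],(400,400),interpolation=cv2.INTER_CUBIC); cv2.circle(a,(int((pix(s,J)[0]-x0+.5)*8),int((pix(s,J)[1]-y0+.5)*8)),3,(0,0,255),-1)
print(x0,y0)
b=cv2.resize(t['pixels'][165:305,150:285,::-1],(390,400),interpolation=cv2.INTER_CUBIC)
im=np.zeros((400,800,3),np.uint8); im[:,:400]=a; im[:,405:795]=b; cv2.imwrite('pics/c6.png',im)
# rim depth points in both cams
for n,c,(x0,y0,x1,y1) in(('top',t,(150,165,270,300)),('scene',s,(310,130,420,215))):
    vv,uu=np.mgrid[y0:y1,x0:x1]; P=world(c,uu,vv)
    for lo,hi in((.082,.094),(.055,.065),(.041,.048)):
        k=(P[...,2]>lo)&(P[...,2]<hi); k=cv2.morphologyEx(k.astype(np.uint8),cv2.MORPH_OPEN,np.ones((2,2)))>0
        Q=P[k]; print(n,lo,k.sum(),np.percentile(Q[:,:2],[1,50,99],axis=0).tolist(),cv2.minAreaRect(Q[:,:2].astype(np.float32)))
```

```text
jaw FK [ 0.4768 -0.2286  0.1385] [-3.1413 -0.5226 -3.1399] 0.42231494870017233 28.11972729570698
173 178
top 0.082 505 [[0.45439184323139803, 0.19351964015702772], [0.5246610823954481, 0.27091435259365204], [0.6306936050401637, 0.32205114796053874]] ((0.49695053696632385, 0.18561403453350067), (0.2967595160007477, 0.1679113209247589), 63.63924026489258)
top 0.055 1915 [[0.4736959769075732, 0.2110519174782711], [0.5205123293517091, 0.25770149776234064], [0.5673049361808247, 0.31938701669823816]] ((0.5330769419670105, 0.17196239531040192), (0.0986243337392807, 0.3020074665546417), 8.37783432006836)
top 0.041 4784 [[0.37713837776027415, 0.1506083871301721], [0.45771938179893534, 0.23038934286708562], [0.6051290855232004, 0.34572576775522795]] ((0.5078883767127991, 0.17840693891048431), (0.2190156728029251, 0.3153557777404785), 14.1602144241333)
scene 0.082 340 [[0.4583425752259921, 0.1947445097822267], [0.5464547935834615, 0.2660242163800883], [0.673996610146048, 0.3925968871601741]] ((0.8512678146362305, 0.04352518916130066), (0.16802272200584412, 1.060940146446228), 53.418800354003906)
scene 0.055 691 [[0.4606603972557052, 0.19383515005871177], [0.5239008224321928, 0.2664159509789444], [0.6762562125044803, 0.3224381690716253]] ((0.8811461925506592, 0.02489560842514038), (0.1676095724105835, 0.9918006062507629), 53.065853118896484)
scene 0.041 1068 [[0.3915993705314683, 0.15101767213452666], [0.5220532318608818, 0.204472868819833], [0.6742170723147595, 0.3470897520515287]] ((0.8404386043548584, 0.04112258553504944), (0.25093957781791687, 1.0566643476486206), 58.77237319946289)
```

View pics/c6.png

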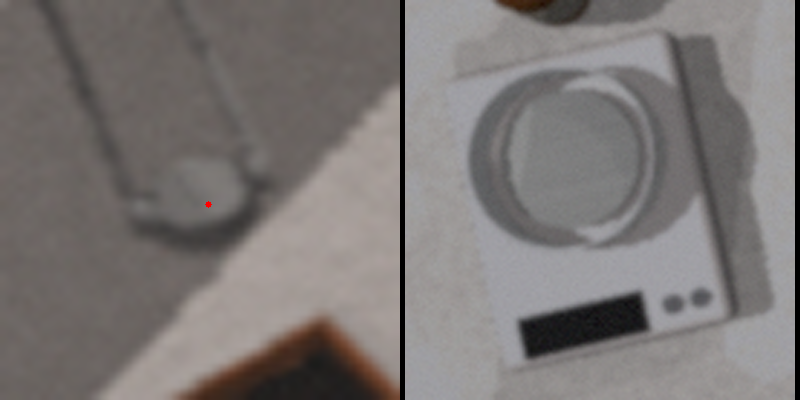

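The left crop shows the large disc held between the jaws at (200,200), on the FK mark. The right crop shows the pan disc centred near (575,155). Now a robust circle fit for the pan centre.

Run:
```python
from h import *
from scipy.optimize import least_squares
np.set_printoptions(precision=4,suppress=True)
t=grab('top'); s=grab('scene')
for n,c,(x0,y0,x1,y1) in(('top',t,(150,165,270,300)),('scene',s,(310,130,420,215))):
    vv,uu=np.mgrid[y0:y1,x0:x1]; P=world(c,uu,vv)
    k=(P[...,2]>.083)&(P[...,2]<.092); Q=P[k][:,:2]; Q=Q[np.linalg.norm(Q-[.535,.257],axis=1)<.085]
    r=least_squares(lambda p:np.linalg.norm(Q-p,axis=1)-.064,[.53,.257],loss='soft_l1',f_scale=.002); d=np.abs(r.fun)
    print(n,'rim',r.x,len(Q),np.median(d))
    k=(P[...,2]>.056)&(P[...,2]<.064); Q=P[k][:,:2]; Q=Q[np.linalg.norm(Q-[.535,.257],axis=1)<.052]; 
    (cx,cy),rr=cv2.minEnclosingCircle(Q.astype(np.float32)); print('pan pts',len(Q),(cx,cy),rr,Q.mean(0))
# top: colour edge of pan disc via Hough on 6x crop
g=cv2.GaussianBlur(cv2.resize(t['pixels'][180:260,165:255].mean(2).astype(np.uint8),None,fx=6,fy=6,interpolation=cv2.INTER_CUBIC),(0,0),3)
for (zz,rad) in((.06,.05),(.088,.066)):
    R=rad*t['f']/(.93-zz)*6
    h=cv2.HoughCircles(g,cv2.HOUGH_GRADIENT,1,20,param1=30,param2=12,minRadius=int(R-6),maxRadius=int(R+6))
    if h is not None:
        for q in h[0][:3]: print(zz,q,world(t,np.array((q[0]+.5)/6-.5+165),np.array((q[1]+.5)/6-.5+180),zz))
# balance white body outline top face z=.045
p=t['pixels'].astype(int)
vv,uu=np.mgrid[165:300,150:285]; P=world(t,uu,vv); k=((P[...,2]>.04)).astype(np.uint8); n,l,st,_=cv2.connectedComponentsWithStats(k); i=1+np.argmax(st[1:,4])
Q=P[(l==i)&(P[...,2]<.05)][:,:2]; r=cv2.minAreaRect(Q.astype(np.float32)); print(r)
```

```text
top rim [0.5226 0.2589] 467 0.0010415301237794994
pan pts 1636 (0.5349957942962646, 0.25702792406082153) 0.05206776037812233 [0.5278 0.2581]
scene rim [0.522  0.2596] 274 0.0011559329936874224
pan pts 402 (0.5350518226623535, 0.2572070360183716) 0.052020344883203506 [0.5239 0.2638]
0.06 [182.5 242.5 144.4] [0.522  0.2835 0.06  ]
0.06 [213.5 281.5 149.1] [0.509  0.2724 0.06  ]
0.06 [206.5 210.5 150.2] [0.533  0.2757 0.06  ]
0.088 [239.5 250.5 198.6] [0.5192 0.2559 0.088 ]
0.088 [237.5 229.5 201. ] [0.5261 0.2569 0.088 ]
((0.49379539489746094, 0.2512202858924866), (0.21788986027240753, 0.16877715289592743), 14.355413436889648)
```

Run:
```python
from h import *
p=np.array([.3937+.5224-.4766,.2590-.0001,.165]); print(p,plan(p,0,.5236)); p[2]=.0945; print(plan(p,0,.5236))
```

```text
[0.4395 0.2589 0.165 ] (array([-1.616, 19.496, -0.995]), array([-0.0007,  0.0001,  0.0017]))
(array([-3.026, 19.496,  1.447]), array([-0.0007,  0.0001,  0.0017]))
```

Request:
servo_tool(
  rows=[
    [0.5,-0.03,0.4,0,0,0,0],
    [0.5,-0.15,1.6,-0.1,0,0,0],
    [0.5,-0.3,3.4,-0.2,0,0,0],
    [0.5,-0.45,5.4,-0.3,0,0,0],
    [0.5,-0.6,7.4,-0.4,0,0,0],
    [0.5,-0.75,9.4,-0.5,0,0,0.001],
    [0.5,-0.95,11.4,-0.6,0,0,0.001],
    [0.5,-1.1,13.4,-0.7,0,0,0.001],
  ],
)

```text
clock: 11.8
ee_pos: [0.4249, 0.1083, 0.1653]
ee_rot: [-3.14, -0.523, -3.141]
wrist_force: [1.0, -0.0, -1.2]
width: 0.415
grasp_force: 28.2
```

Request:
servo_tool(
  rows=[
    [0.5,-0.15,2.0,-0.1,0,0,0],
    [0.5,-0.3,3.8,-0.2,0,0,0],
    [0.5,-0.42,5.1,-0.25,0,0,0],
    [0.5,-0.5,5.9,-0.3,0,0,0.001],
    [0.5,-0.5,6.0,-0.3,0,0,0.001],
    [0.5,-0.5,6.0,-0.3,0,0,0.001],
  ],
)

```text
clock: 12.55
ee_pos: [0.4397, 0.2555, 0.1657]
ee_rot: [-3.139, -0.522, 3.14]
wrist_force: [-0.3, -0.4, -0.9]
width: 0.419
grasp_force: 28.2
```

```bash
cat > chk.py <<'E'
from h import *
import sys
np.set_printoptions(precision=4,suppress=True)
s=grab('scene'); o=status.observe(); R=Ro.from_euler('xyz',o['ee_rot']).as_matrix()
J=o['ee_pos']+R@JT; print('jaw FK',J,'ee',o['ee_pos'],o['ee_rot'],o['width'],o['grasp_force'],o['wrist_force'])
print('jaw pix',np.array(pix(s,J)))
E
python3 chk.py
python3 - <<'E'
from h import *
p=np.array([.4395,.2589,.165])
for z in(.165,.11,.0955): p[2]=z; print(plan(p,0,.5236))
E
```

```text
jaw FK [0.5234 0.2551 0.1406] ee [0.4398 0.2552 0.1658] [-3.1392 -0.5224  3.1397] 0.41500100075798985 28.181822220794857 [-0.0387 -0.0555 -0.7777]
jaw pix [377.6157 147.609 ]
(array([-0.004,  0.146,  0.034]), array([-0.0014,  0.0012, -0.0017]))
(array([-1.102,  0.151,  1.941]), array([-0.0014,  0.0012, -0.0017]))
(array([-1.391,  0.152,  2.444]), array([-0.0014,  0.0012, -0.0017]))
```

Request:
servo_tool(
  rows=[
    [0.5,-0.1,0.08,0.17,-0.001,0.001,-0.002],
    [0.5,-0.4,0.15,0.7,-0.001,0.001,-0.002],
    [0.5,-0.75,0.15,1.3,-0.001,0.001,-0.002],
    [0.5,-1.0,0.15,1.75,-0.001,0.001,-0.002],
    [0.5,-1.15,0.15,2.03,-0.001,0.001,-0.002],
    [0.5,-1.25,0.15,2.2,-0.001,0.001,-0.002],
    [0.5,-1.25,0.15,2.2,-0.001,0.001,-0.002],
  ],
)

```text
clock: 13.48
ee_pos: [0.4394, 0.2599, 0.1024]
ee_rot: [3.141, -0.523, -3.14]
wrist_force: [-1.5, -0.8, -0.5]
width: 0.42
grasp_force: 28.2
```

```bash
cat >> chk.py <<'E'
u,v=map(int,pix(s,[.5224,.259,.07])); x0,y0=u-40,v-30
im=cv2.resize(s['pixels'][y0:y0+60,x0:x0+80,::-1],(800,600),interpolation=cv2.INTER_CUBIC)
for q,col in((J,(0,0,255)),([.5224,.259,.06],(0,255,0))): cv2.circle(im,(int((pix(s,q)[0]-x0+.5)*10),int((pix(s,q)[1]-y0+.5)*10)),3,col,-1)
cv2.imwrite('pics/%s.png'%sys.argv[1],im); print(x0,y0)
E
python3 chk.py c7; python3 -c "
from h import *
print(plan([.4395,.2589,.0950],0,.5236))"
```

```text
jaw FK [0.5231 0.26   0.0774] ee [0.4396 0.2599 0.1027] [ 3.1412 -0.5228 -3.14  ] 0.4179029071302223 28.189535169512965 [ 0.0001 -0.2351 -1.1769]
jaw pix [377.0768 165.5311]
336 137
(array([-0.151, -0.04 ,  0.269]), array([-0.0004,  0.0008,  0.0014]))
```

View pics/c7.png

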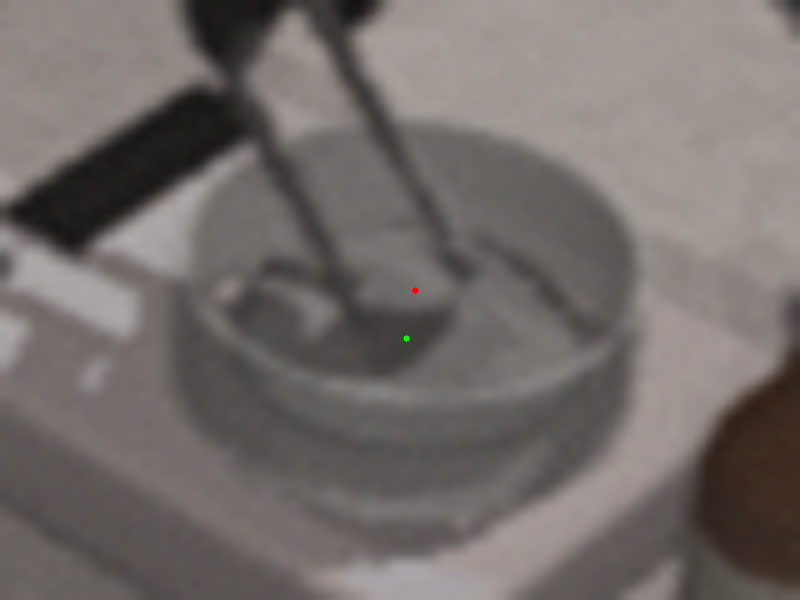

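The crop shows the disc between the jaws over the pan at (405,280), inside the shield ring, with the arms clear of the rim. Lower the last millimetres.

Request:
servo_tool(
  rows=[
    [0.5,-0.05,-0.04,0.09,0,0,0.001],
    [0.5,-0.1,-0.04,0.18,0,0.001,0.001],
    [0.5,-0.13,-0.04,0.23,0,0.001,0.001],
    [0.5,-0.15,-0.04,0.26,0,0.001,0.001],
    [0.5,-0.15,-0.04,0.26,0,0.001,0.001],
  ],
)

```text
clock: 14.15
ee_pos: [0.4395, 0.2589, 0.095]
ee_rot: [-3.141, -0.524, -3.141]
wrist_force: [0.5, 0.2, -1.1]
width: 0.419
grasp_force: 28.3
```

Request:
servo_tool(
  rows=[
    [0.5,-0.01,0,0.017,0,0,0],
    [0.5,-0.01,0,0.017,0,0,0],
  ],
)

```text
clock: 14.4
ee_pos: [0.4394, 0.2589, 0.0946]
ee_rot: [-3.141, -0.524, -3.141]
wrist_force: [-0.8, 0.5, -0.5]
width: 0.421
grasp_force: 28.4
```

Request:
servo_tool(
  rows=[
    [0.5,-0.01,0,0.017,0,0,0],
    [0.5,-0.01,0,0.017,0,0,0],
  ],
)

```text
clock: 14.65
ee_pos: [0.4394, 0.2588, 0.0941]
ee_rot: [-3.141, -0.524, -3.141]
wrist_force: [-0.0, 0.0, -0.2]
width: 0.421
grasp_force: 28.5
```

Request:
servo_tool(
  rows=[
    [0.5,-0.01,0,0.017,0,0,0],
    [0.5,-0.01,0,0.017,0,0,0],
  ],
)

```text
clock: 14.9
ee_pos: [0.4394, 0.2589, 0.0936]
ee_rot: [-3.141, -0.524, -3.141]
wrist_force: [-1.5, 0.2, 0.6]
width: 0.418
grasp_force: 28.6
```

Request:
servo_tool(
  rows=[
    [0.2,0,0,0,0,0,0],
    [0.16,0,0,0,0,0,0],
    [0.14,0,0,0,0,0,0],
    [0.12,0,0,0,0,0,0],
    [0.1,0,0,0,0,0,0],
    [0.09,0,0,0,0,0,0],
    [0.09,0,0,0,0,0,0],
  ],
)

```text
clock: 15.78
ee_pos: [0.4395, 0.2588, 0.0935]
ee_rot: [-3.141, -0.524, -3.141]
wrist_force: [0.3, -0.1, -0.7]
width: 0.459
grasp_force: 8.6
```

Request:
servo_tool(
  rows=[
    [0.09,0.05,0,-0.09,0,0,0],
    [0.09,0.2,0,-0.35,0,0,0],
    [0.09,0.45,0,-0.78,0,0,0],
    [0.09,0.8,0,-1.39,0,0,0],
    [0.09,1.2,0,-2.08,0,0,0],
    [0.09,1.5,0,-2.6,0,0,0],
    [0.09,1.6,0,-2.77,0,0,0],
  ],
)

```text
clock: 16.65
ee_pos: [0.44, 0.259, 0.1748]
ee_rot: [3.141, -0.522, -3.141]
wrist_force: [-0.1, -0.6, -1.2]
width: 0.455
grasp_force: 8.6
```

```bash
python3 chk.py c8
cat > tgt.py <<'E'
from h import *
t=grab('top')
np.set_printoptions(precision=4,suppress=True)
g=cv2.resize(t['pixels'].max(2)[224:262,425:505].astype(np.float32),None,fx=4,fy=4,interpolation=cv2.INTER_CUBIC)
cs,_=cv2.findContours((g>80).astype(np.uint8),cv2.RETR_EXTERNAL,cv2.CHAIN_APPROX_NONE)
for k in cs:
    m=cv2.moments(k)
    if m['m00']>400: print('blob',m['m00']/16,world(t,np.array((m['m10']/m['m00']+.5)/4-.5+425),np.array((m['m01']/m['m00']+.5)/4-.5+224),.017))
E
python3 tgt.py
python3 - <<'E'
from h import *
J=np.array([.4908,-.3296,.10])
for z in(.115,.014): J[2]=z; p=tcp_for_jaw(J,0,.5236); print(p,plan(p,0,.5236))
E
```

```text
jaw FK [0.5234 0.259  0.1494] ee [0.4399 0.259  0.1746] [ 3.1414 -0.5227 -3.141 ] 0.4539669147937274 8.617842594684362 [ 0.4725 -0.3556 -0.0235]
jaw pix [379.0822 144.4585]
336 137
blob 106.75 [ 0.4907 -0.3295  0.017 ]
blob 33.71875 [ 0.4975 -0.2731  0.017 ]
[ 0.40728787 -0.3296      0.1403528 ] (array([  0.464, -23.54 ,   1.818]), array([-0.0003,  0.0003,  0.0005]))
[ 0.40728787 -0.3296      0.0393528 ] (array([ -1.554, -23.54 ,   5.317]), array([-0.0003,  0.0003,  0.0005]))
```

View pics/c8.png

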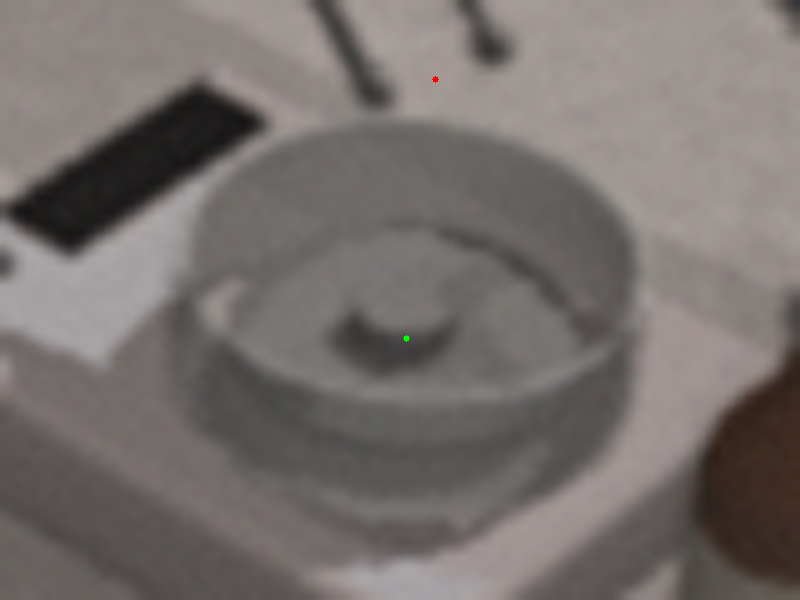

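The disc stands in the pan at (405,325), next to the pan-centre mark at (406,338), and the jaws are clear above. Now the middle weight.

Request:
servo_tool(
  rows=[
    [0.09,0,-0.3,0,0,0,0],
    [0.09,0,-1.2,0,0,0,0],
    [0.09,0.05,-2.8,0.2,0,0,0],
    [0.09,0.1,-4.7,0.4,0,0,0],
    [0.09,0.15,-6.7,0.6,0,0,0],
    [0.09,0.2,-8.7,0.8,0,0,0],
    [0.09,0.25,-10.7,0.9,0,0,0],
    [0.09,0.3,-12.7,1.0,0,0,0],
  ],
)

```text
clock: 17.75
ee_pos: [0.4194, -0.0614, 0.1556]
ee_rot: [-3.141, -0.525, 3.141]
wrist_force: [1.1, -0.7, -0.5]
width: 0.455
grasp_force: 8.6
```

Request:
servo_tool(
  rows=[
    [0.09,0.03,-2.0,0.1,0,0,0],
    [0.09,0.06,-4.0,0.2,0,0,0],
    [0.09,0.08,-6.0,0.4,0,0,0],
    [0.09,0.1,-7.8,0.5,0,0,0],
    [0.09,0.13,-9.3,0.6,0,0,0],
    [0.09,0.15,-10.3,0.7,0,0,0],
    [0.09,0.16,-10.8,0.8,0,0,0],
    [0.09,0.16,-10.8,0.8,0,0,0],
  ],
)

```text
clock: 18.75
ee_pos: [0.4069, -0.3286, 0.1402]
ee_rot: [3.141, -0.525, -3.142]
wrist_force: [0.3, -0.4, -0.7]
width: 0.457
grasp_force: 8.6
```

Run:
```python
from h import *
o=status.observe(); print(o['ee_pos'],o['ee_rot'],o['width'],o['grasp_force'])
for z in(.05,.025,.014): print(plan(tcp_for_jaw([.4907,-.3295,z],0,.5236),0,.5236))
```

```text
[ 0.40692511 -0.32863967  0.1401794 ] [ 3.14118355 -0.52458836 -3.1415697 ] 0.4574582599755241 8.615713153107691
(array([-1.308, -0.035,  2.239]), array([ 0.0004, -0.001 ,  0.    ]))
(array([-1.809, -0.036,  3.105]), array([ 0.0004, -0.001 ,  0.    ]))
(array([-2.029, -0.036,  3.485]), array([ 0.0004, -0.001 ,  0.    ]))
```

Request:
servo_tool(
  rows=[
    [0.09,-0.15,-0.03,0.26,0,0,0],
    [0.09,-0.5,-0.04,0.86,0,-0.001,0],
    [0.09,-0.95,-0.04,1.63,0,-0.001,0],
    [0.09,-1.4,-0.04,2.4,0,-0.001,0],
    [0.09,-1.75,-0.04,3.0,0,-0.001,0],
    [0.09,-1.95,-0.04,3.35,0,-0.001,0],
    [0.09,-2.03,-0.04,3.485,0,-0.001,0],
    [0.09,-2.03,-0.04,3.485,0,-0.001,0],
  ],
)

```text
clock: 19.75
ee_pos: [0.4078, -0.3297, 0.0398]
ee_rot: [-3.141, -0.523, -3.141]
wrist_force: [0.7, 0.4, -1.5]
width: 0.455
grasp_force: 8.6
```

Request:
servo_tool(
  rows=[
    [0.13,0,0,0,0,0,0],
    [0.17,0,0,0,0,0,0],
    [0.21,0,0,0,0,0,0],
    [0.25,0,0,0,0,0,0],
    [0.29,0,0,0,0,0,0],
    [0.35,0,0,0,0,0,0],
    [0.5,0,0,0,0,0,0],
    [0.5,0,0,0,0,0,0],
  ],
  grip_force=28,
)

```text
clock: 20.75
ee_pos: [0.4076, -0.3297, 0.0396]
ee_rot: [-3.141, -0.523, -3.141]
wrist_force: [0.5, -0.4, -0.8]
width: 0.377
grasp_force: 27.8
```

```bash
python3 -c "
from h import *
o=status.observe(); print(o['ee_pos'],o['ee_rot'],o['width'])"
```

```text
[ 0.40764936 -0.32971302  0.0396289 ] [-3.14123881 -0.52314427 -3.14127691] 0.3769746296439886
```

Request:
servo_tool(
  rows=[
    [0.5,0.05,0,-0.09,0,0,0],
    [0.5,0.2,0,-0.35,0,0,0],
    [0.5,0.5,0,-0.87,0,0,0],
    [0.5,1.0,0,-1.73,0,0,0],
    [0.5,1.6,0.3,-2.77,0,0,0],
    [0.5,2.1,1.2,-3.7,0,0,0],
    [0.5,2.4,2.6,-4.2,0,0,0],
    [0.5,2.4,4.4,-4.4,0,0,0],
  ],
)

```text
clock: 21.75
ee_pos: [0.411, -0.2194, 0.1668]
ee_rot: [-3.14, -0.521, 3.14]
wrist_force: [-0.0, -0.4, -1.6]
width: 0.379
grasp_force: 27.9
```

Request:
servo_tool(
  rows=[
    [0.5,-0.15,2.0,-0.1,0,0,0],
    [0.5,-0.3,4.0,-0.2,0,0,0],
    [0.5,-0.45,6.0,-0.3,0,0,0],
    [0.5,-0.55,8.0,-0.35,0,0,0],
    [0.5,-0.65,10.0,-0.4,0,0,0],
    [0.5,-0.75,12.0,-0.45,0,0,0],
    [0.5,-0.85,14.0,-0.5,0,0,0],
    [0.5,-0.9,16.0,-0.5,0,0,0],
  ],
)

```text
clock: 22.75
ee_pos: [0.4363, 0.182, 0.1654]
ee_rot: [-3.141, -0.522, -3.141]
wrist_force: [1.3, 0.1, -1.0]
width: 0.376
grasp_force: 27.9
```

```bash
python3 chk.py c9; python3 -c "
from h import *
for z in (.165,.12,.1075): print(plan([.4393,.2588,z],0,.5232))"; python3 tgt.py
```

```text
jaw FK [0.5191 0.1878 0.14  ] ee [0.4356 0.1874 0.1652] [ 3.1387 -0.5218 -3.1369] 0.3742690653731811 27.996122539043427 [-4.1941  4.5253 -0.1491]
jaw pix [355.9596 154.9744]
336 137
(array([-0.145,  2.855, -0.064]), array([0.0005, 0.0014, 0.0041]))
(array([-1.043,  2.85 ,  1.496]), array([0.0005, 0.0014, 0.0041]))
(array([-1.292,  2.849,  1.93 ]), array([0.0005, 0.0014, 0.0041]))
blob 43.625 [ 0.4975 -0.273   0.017 ]
```

Request:
servo_tool(
  rows=[
    [0.5,-0.05,1.2,-0.02,0,0,0.001],
    [0.5,-0.1,2.1,-0.05,0,0.001,0.002],
    [0.5,-0.14,2.6,-0.06,0,0.001,0.003],
    [0.5,-0.14,2.7,-0.06,0,0.001,0.003],
    [0.5,-0.14,2.7,-0.06,0,0.001,0.003],
  ],
)

```text
clock: 23.48
ee_pos: [0.4399, 0.2474, 0.1639]
ee_rot: [-3.139, -0.524, 3.138]
wrist_force: [-0.3, 0.4, -1.1]
width: 0.375
grasp_force: 28.0
```

```bash
python3 -c "
from h import *
for z in (.12,.1085): print(plan([.4393,.2588,z],0,.5232))"
```

```text
(array([-0.857,  0.461,  1.531]), array([-0.0006, -0.0011, -0.003 ]))
(array([-1.087,  0.462,  1.929]), array([-0.0006, -0.0011, -0.003 ]))
```

Request:
servo_tool(
  rows=[
    [0.5,-0.1,0.3,0.17,0,0,-0.002],
    [0.5,-0.35,0.46,0.6,0,-0.001,-0.003],
    [0.5,-0.65,0.46,1.15,0,-0.001,-0.003],
    [0.5,-0.9,0.46,1.6,0,-0.001,-0.003],
    [0.5,-1.0,0.46,1.77,0,-0.001,-0.003],
    [0.5,-1.0,0.46,1.77,0,-0.001,-0.003],
  ],
)

```text
clock: 24.22
ee_pos: [0.4392, 0.2591, 0.1128]
ee_rot: [-3.141, -0.524, -3.141]
wrist_force: [-0.6, -0.3, -0.6]
width: 0.374
grasp_force: 28.0
```

```bash
python3 -c "
from h import *
for z in (.1085,.107): print(plan([.4393,.2588,z],0,.5232))"
```

```text
(array([-0.088, -0.013,  0.146]), array([-0.0006, -0.0006,  0.0001]))
(array([-0.118, -0.013,  0.197]), array([-0.0006, -0.0006,  0.0001]))
```

Request:
servo_tool(
  rows=[
    [0.5,-0.05,-0.01,0.08,0,0,0],
    [0.5,-0.09,-0.01,0.146,0,0,0],
    [0.5,-0.12,-0.01,0.197,0,0,0],
    [0.5,-0.12,-0.01,0.197,0,0,0],
  ],
)

```text
clock: 24.72
ee_pos: [0.4395, 0.259, 0.1073]
ee_rot: [-3.141, -0.523, -3.141]
wrist_force: [0.4, -0.2, -0.4]
width: 0.374
grasp_force: 28.1
```

Request:
servo_tool(
  rows=[
    [0.5,-0.01,0,0.017,0,0,0],
    [0.5,-0.01,0,0.017,0,0,0],
  ],
)

```text
clock: 24.98
ee_pos: [0.4395, 0.259, 0.1069]
ee_rot: [-3.141, -0.523, -3.141]
wrist_force: [0.2, -0.3, -0.7]
width: 0.373
grasp_force: 28.1
```

Request:
servo_tool(
  rows=[
    [0.5,-0.01,0,0.017,0,0,0],
    [0.5,-0.01,0,0.017,0,0,0],
  ],
)

```text
clock: 25.22
ee_pos: [0.4395, 0.259, 0.1063]
ee_rot: [-3.141, -0.523, -3.141]
wrist_force: [-0.9, 0.8, -0.1]
width: 0.377
grasp_force: 28.1
```

Request:
servo_tool(
  rows=[
    [0.5,-0.008,0,0.014,0,0,0],
    [0.5,-0.008,0,0.014,0,0,0],
  ],
)

```text
clock: 25.48
ee_pos: [0.4395, 0.259, 0.1059]
ee_rot: [-3.141, -0.523, -3.141]
wrist_force: [-1.6, 0.2, 0.5]
width: 0.377
grasp_force: 28.1
```

Request:
servo_tool(
  rows=[
    [0.5,-0.008,0,0.014,0,0,0],
    [0.5,-0.008,0,0.014,0,0,0],
  ],
)

```text
clock: 25.72
ee_pos: [0.4395, 0.259, 0.1055]
ee_rot: [-3.141, -0.523, -3.141]
wrist_force: [-1.0, -0.9, 1.3]
width: 0.379
grasp_force: 28.1
```

Contact. Release slowly (the jaws open to about 37 mm).

Request:
servo_tool(
  rows=[
    [0.3,0,0,0,0,0,0],
    [0.26,0,0,0,0,0,0],
    [0.23,0,0,0,0,0,0],
    [0.2,0,0,0,0,0,0],
    [0.16,0,0,0,0,0,0],
    [0.12,0,0,0,0,0,0],
    [0.09,0,0,0,0,0,0],
    [0.09,0,0,0,0,0,0],
  ],
)

```text
clock: 26.72
ee_pos: [0.4396, 0.259, 0.1055]
ee_rot: [-3.141, -0.523, -3.141]
wrist_force: [0.5, -0.2, -1.3]
width: 0.457
grasp_force: 8.6
```

Request:
servo_tool(
  rows=[
    [0.09,0.05,0,-0.09,0,0,0],
    [0.09,0.2,0,-0.35,0,0,0],
    [0.09,0.45,0,-0.78,0,0,0],
    [0.09,0.8,0,-1.39,0,0,0],
    [0.09,1.2,0,-2.08,0,0,0],
    [0.09,1.4,-0.3,-2.4,0,0,0],
    [0.09,1.5,-1.0,-2.5,0,0,0],
    [0.09,1.5,-2.2,-2.5,0,0,0],
  ],
)

```text
clock: 27.72
ee_pos: [0.4381, 0.2029, 0.1783]
ee_rot: [-3.141, -0.523, -3.14]
wrist_force: [1.0, 0.6, -1.0]
width: 0.453
grasp_force: 8.6
```

```bash
python3 chk.py stack2
python3 - <<'E'
from h import *
# stack tops via top-camera depth
t=grab('top'); np.set_printoptions(precision=4,suppress=True)
u,v=map(int,pix(t,[.5224,.259,.08])); vv,uu=np.mgrid[v-14:v+15,u-14:u+15]; P=world(t,uu,vv)
for lo,hi in((.066,.077),(.079,.09)):
    k=(P[...,2]>lo)&(P[...,2]<hi); print(lo,k.sum(),P[k].mean(0) if k.any() else '')
for z in(.14,.115,): print(plan(tcp_for_jaw([.4975,-.2730,z],0,.5236),0,.5236))
E
```

```text
jaw FK [0.5218 0.1991 0.1529] ee [0.4382 0.1992 0.1783] [-3.1391 -0.5237  3.1397] 0.4559019201173822 8.619240273680475 [ 2.4813 -1.6243 -1.04  ]
jaw pix [360.3569 150.1221]
336 137
0.066 0 
0.079 0 
(array([  0.535, -18.954,   0.939]), array([-0.0003, -0.0003, -0.0024]))
(array([  0.034, -18.953,   1.805]), array([-0.0003, -0.0003, -0.0024]))
```

Request:
servo_tool(
  rows=[
    [0.09,0.03,-1.9,0.1,0,0,0],
    [0.09,0.06,-3.9,0.2,0,0,-0.001],
    [0.09,0.1,-5.9,0.3,0,0,-0.002],
    [0.09,0.15,-7.9,0.4,0,0,-0.002],
    [0.09,0.2,-9.9,0.5,0,0,-0.002],
    [0.09,0.25,-11.9,0.6,0,0,-0.002],
    [0.09,0.3,-13.9,0.7,0,0,-0.002],
    [0.09,0.4,-15.6,0.8,0,0,-0.002],
  ],
)

```text
clock: 28.82
ee_pos: [0.419, -0.1879, 0.1658]
ee_rot: [3.14, -0.524, -3.14]
wrist_force: [0.6, -0.3, -0.1]
width: 0.454
grasp_force: 8.6
```

Request:
servo_tool(
  rows=[
    [0.09,0.05,-1.4,0.05,0,0,0],
    [0.09,0.1,-2.4,0.1,0,0,0],
    [0.09,0.1,-3.0,0.2,0,0,0],
    [0.09,0.1,-3.0,0.2,0,0,0],
    [0.09,0.1,-3.0,0.2,0,0,0],
  ],
)

```text
clock: 29.45
ee_pos: [0.4155, -0.26, 0.163]
ee_rot: [3.14, -0.523, -3.138]
wrist_force: [-0.1, 0.4, -0.6]
width: 0.459
grasp_force: 8.6
```

Run:
```python
from h import *
t=grab('top'); s=grab('scene'); np.set_printoptions(precision=4,suppress=True)
o=status.observe(); print(o['ee_pos'],o['ee_rot'])
for n,c in(('top',t),('scene',s)):
    u,v=map(int,pix(c,[.5224,.259,.08])); vv,uu=np.mgrid[v-14:v+15,u-14:u+15]; P=world(c,uu,vv)
    for lo,hi in((.067,.077),(.080,.09)):
        k=(P[...,2]>lo)&(P[...,2]<hi)&(np.linalg.norm(P[...,:2]-[.5224,.259],axis=-1)<.022); print(n,lo,k.sum(),P[k].mean(0) if k.any() else '')
for z in(.05,.014): print(plan(tcp_for_jaw([.4975,-.2730,z],0,.5236),0,.5236))
```

```text
[ 0.4156 -0.26    0.1631] [ 3.1404 -0.5231 -3.1375]
top 0.067 65 [0.5221 0.2517 0.0715]
top 0.08 103 [0.5238 0.2574 0.0834]
scene 0.067 43 [0.5283 0.2528 0.0725]
scene 0.08 42 [0.5237 0.2571 0.0839]
(array([-1.697, -0.522,  3.074]), array([-0.0009,  0.0005,  0.0035]))
(array([-2.416, -0.523,  4.321]), array([-0.0009,  0.0005,  0.0035]))
```

```bash
cat > stk.py <<'E'
from h import *
from scipy.optimize import least_squares
np.set_printoptions(precision=4,suppress=True)
def fit(c,lo,hi,zt,r,z0=.5224,):
    # upscaled depth slice -> contour -> rays onto the top-face plane -> circle of known radius
    u,v=map(int,pix(c,[.5224,.259,zt])); h=14
    vv,uu=np.mgrid[v-h:v+h+1,u-h:u+h+1]; z=world(c,uu,vv)[...,2].astype(np.float32)
    d=np.linalg.norm(world(c,uu,vv)[...,:2]-[.5224,.259],axis=-1)
    k=((z>lo)&(z<hi)&(d<.024)).astype(np.float32); K=cv2.resize(k,None,fx=4,fy=4,interpolation=cv2.INTER_LINEAR)
    cs,_=cv2.findContours((K>.5).astype(np.uint8),cv2.RETR_EXTERNAL,cv2.CHAIN_APPROX_NONE); q=max(cs,key=cv2.contourArea)[:,0].astype(float)
    Q=world(c,(q[:,0]+.5)/4-.5+u-h,(q[:,1]+.5)/4-.5+v-h,zt)[:,:2]
    m=cv2.moments(max(cs,key=cv2.contourArea)); ctr=world(c,np.array((m['m10']/m['m00']+.5)/4-.5+u-h),np.array((m['m01']/m['m00']+.5)/4-.5+v-h),zt)
    s=least_squares(lambda p:np.linalg.norm(Q-p,axis=1)-r,[.5224,.259],loss='soft_l1',f_scale=.001)
    return s.x,np.abs(s.fun).mean(),ctr[:2],m['m00']/16
t=grab('top')
if __name__=='__main__':
    print('union large',fit(t,.066,.2,.072,.015)); print('mid',fit(t,.078,.2,.084,.0115)); print('small',fit(t,.09,.2,.096,.008) if 1 else '')
E
sed -i 's/print(.small.*//' stk.py; python3 stk.py
```

```text
union large (array([0.5233, 0.2568]), np.float64(0.0005354814785663254), array([0.5233, 0.2568]), 169.875)
mid (array([0.5238, 0.2568]), np.float64(0.0005497580832702008), array([0.5238, 0.2568]), 102.25)
```

Request:
servo_tool(
  rows=[
    [0.09,-0.15,-0.3,0.26,0,0,0.002],
    [0.09,-0.5,-0.5,0.9,-0.001,0,0.0035],
    [0.09,-1.0,-0.52,1.8,-0.001,0,0.0035],
    [0.09,-1.5,-0.52,2.7,-0.001,0,0.0035],
    [0.09,-2.0,-0.52,3.6,-0.001,0,0.0035],
    [0.09,-2.3,-0.52,4.1,-0.001,0,0.0035],
    [0.09,-2.4,-0.52,4.3,-0.001,0,0.0035],
    [0.09,-2.4,-0.52,4.3,-0.001,0,0.0035],
  ],
)

```text
clock: 30.6
ee_pos: [0.4136, -0.274, 0.0399]
ee_rot: [-3.142, -0.523, 3.14]
wrist_force: [-0.7, 0.2, -0.8]
width: 0.457
grasp_force: 8.6
```

```bash
python3 -c "
from h import *
o=status.observe(); print(o['ee_pos'],o['ee_rot'],plan(tcp_for_jaw([.4975,-.2730,.014],0,.5236),0,.5236))"
```

```text
[ 0.41361358 -0.27398041  0.03989012] [-3.14150311 -0.52323274  3.14017439] (array([-0.024,  0.039,  0.011]), array([ 0.0006,  0.0004, -0.0012]))
```

Request:
servo_tool(
  rows=[
    [0.09,-0.02,0.04,0.01,0,0,-0.001],
    [0.13,-0.02,0.04,0.01,0,0,-0.001],
    [0.18,-0.02,0.04,0.01,0,0,-0.001],
    [0.23,-0.02,0.04,0.01,0,0,-0.001],
    [0.28,-0.02,0.04,0.01,0,0,-0.001],
    [0.33,-0.02,0.04,0.01,0,0,-0.001],
    [0.38,-0.02,0.04,0.01,0,0,-0.001],
    [0.5,-0.02,0.04,0.01,0,0,-0.001],
  ],
  grip_force=26,
)

```text
clock: 31.6
ee_pos: [0.414, -0.2729, 0.0394]
ee_rot: [3.141, -0.523, 3.141]
wrist_force: [-0.6, 0.1, -0.2]
width: 0.334
grasp_force: 25.7
```

Request:
servo_tool(
  rows=[
    [0.5,0,0,0,0,0,0],
    [0.5,0,0,0,0,0,0],
  ],
)

```text
clock: 31.85
ee_pos: [0.414, -0.2729, 0.0394]
ee_rot: [3.141, -0.523, 3.141]
wrist_force: [-0.6, -1.6, 0.0]
width: 0.335
grasp_force: 25.7
```

```bash
python3 -c "
from h import *
o=status.observe(); print(o['ee_pos'],o['ee_rot'],o['width'],o['grasp_force'])"
```

```text
[ 0.41395245 -0.27289074  0.03941384] [ 3.14115229 -0.52313331  3.14146409] 0.3354452467239942 25.65686535439454
```

Request:
servo_tool(
  rows=[
    [0.5,0.05,0,-0.09,0,0,0],
    [0.5,0.2,0,-0.35,0,0,0],
    [0.5,0.5,0,-0.87,0,0,0],
    [0.5,1.0,0,-1.73,0,0,0],
    [0.5,1.6,0.3,-2.77,0,0,0],
    [0.5,2.1,1.2,-3.7,0,0,0],
    [0.5,2.5,2.6,-4.4,0,0,0],
    [0.5,2.6,4.4,-4.7,0,0,0],
  ],
)

```text
clock: 32.85
ee_pos: [0.4169, -0.1626, 0.1758]
ee_rot: [-3.14, -0.52, 3.139]
wrist_force: [0.8, 0.1, -1.9]
width: 0.336
grasp_force: 25.8
```

Request:
servo_tool(
  rows=[
    [0.5,-0.1,2.0,-0.1,0,0,0],
    [0.5,-0.2,4.0,-0.2,0,0,0],
    [0.5,-0.3,6.0,-0.3,0,0,0],
    [0.5,-0.4,8.0,-0.35,0,0,0],
    [0.5,-0.5,10.0,-0.4,0,0,0],
    [0.5,-0.6,12.0,-0.45,0,0,0],
    [0.5,-0.7,13.8,-0.5,0,0,0],
    [0.5,-0.75,15.2,-0.5,0,0,0],
  ],
)

```text
clock: 33.85
ee_pos: [0.439, 0.2189, 0.1764]
ee_rot: [3.141, -0.522, -3.141]
wrist_force: [0.1, -0.8, -1.0]
width: 0.334
grasp_force: 25.8
```

Request:
servo_tool(
  rows=[
    [0.5,0,0.4,0,0,0,0],
    [0.5,0,0.6,0,0,0,0],
    [0.5,0,0.6,0,0,0,0],
  ],
)

```text
clock: 34.22
ee_pos: [0.4392, 0.2314, 0.1756]
ee_rot: [3.141, -0.523, 3.141]
wrist_force: [-0.2, -0.0, -0.1]
width: 0.34
grasp_force: 25.8
```

```bash
python3 -c "
from h import *
o=status.observe(); print(o['ee_pos'],o['ee_rot'],o['width'],o['grasp_force'])
for z in (.175,.124,.119): print(plan([.4391,.2593,z],0,.5232))"
```

```text
[0.43919181 0.23140951 0.17564396] [ 3.1413895  -0.5228613   3.14073045] 0.34023661095296676 25.78640289721079
(array([-0.009,  1.116,  0.025]), array([ 0.0006,  0.0003, -0.0007]))
(array([-1.028,  1.115,  1.792]), array([ 0.0006,  0.0003, -0.0007]))
(array([-1.127,  1.115,  1.966]), array([ 0.0006,  0.0003, -0.0007]))
```

Request:
servo_tool(
  rows=[
    [0.5,0,0.6,0.02,0,0,0],
    [0.5,-0.05,1.05,0.1,0,0,0],
    [0.5,-0.3,1.115,0.53,0,0,0],
    [0.5,-0.6,1.115,1.05,0,0,0],
    [0.5,-0.85,1.115,1.48,0,0,0],
    [0.5,-1.0,1.115,1.75,0,0,0],
    [0.5,-1.03,1.115,1.79,0,0,0],
    [0.5,-1.03,1.115,1.79,0,0,0],
  ],
)

```text
clock: 35.22
ee_pos: [0.4392, 0.2599, 0.1239]
ee_rot: [3.141, -0.523, 3.141]
wrist_force: [-0.2, 0.1, -1.9]
width: 0.341
grasp_force: 25.8
```

```bash
python3 -c "
from h import *
print(plan([.4391,.2593,.1185],0,.5232))"
```

```text
(array([-0.105, -0.024,  0.189]), array([ 0.0007,  0.0004, -0.0003]))
```

Request:
servo_tool(
  rows=[
    [0.5,-0.04,-0.02,0.07,0,0,0],
    [0.5,-0.07,-0.02,0.13,0,0,0],
    [0.5,-0.095,-0.02,0.17,0,0,0],
    [0.5,-0.105,-0.02,0.189,0,0,0],
    [0.5,-0.105,-0.02,0.189,0,0,0],
  ],
)

```text
clock: 35.85
ee_pos: [0.4389, 0.2595, 0.1183]
ee_rot: [3.141, -0.523, 3.141]
wrist_force: [-1.0, -0.6, -0.3]
width: 0.336
grasp_force: 25.7
```

Request:
servo_tool(
  rows=[
    [0.5,-0.01,0,0.017,0,0,0],
    [0.5,-0.01,0,0.017,0,0,0],
  ],
)

```text
clock: 36.1
ee_pos: [0.4389, 0.2595, 0.1179]
ee_rot: [3.141, -0.523, 3.141]
wrist_force: [0.2, -0.2, -0.2]
width: 0.334
grasp_force: 25.7
```

Request:
servo_tool(
  rows=[
    [0.5,-0.01,0,0.017,0,0,0],
    [0.5,-0.01,0,0.017,0,0,0],
  ],
)

```text
clock: 36.35
ee_pos: [0.4389, 0.2594, 0.1173]
ee_rot: [3.141, -0.523, 3.141]
wrist_force: [-1.6, 0.2, 0.9]
width: 0.339
grasp_force: 25.6
```

Request:
servo_tool(
  rows=[
    [0.5,-0.006,0,0.01,0,0,0],
    [0.5,-0.006,0,0.01,0,0,0],
  ],
)

```text
clock: 36.6
ee_pos: [0.4389, 0.2594, 0.1171]
ee_rot: [3.141, -0.523, 3.141]
wrist_force: [-0.8, 0.1, 0.1]
width: 0.333
grasp_force: 25.6
```

Request:
servo_tool(
  rows=[
    [0.38,0,0,0,0,0,0],
    [0.34,0,0,0,0,0,0],
    [0.31,0,0,0,0,0,0],
    [0.28,0,0,0,0,0,0],
    [0.24,0,0,0,0,0,0],
    [0.19,0,0,0,0,0,0],
    [0.14,0,0,0,0,0,0],
    [0.12,0,0,0,0,0,0],
  ],
)

```text
clock: 37.6
ee_pos: [0.439, 0.2594, 0.117]
ee_rot: [3.141, -0.523, 3.141]
wrist_force: [-0.4, 0.8, -1.0]
width: 0.438
grasp_force: 8.9
```

Request:
servo_tool(
  rows=[
    [0.12,0.05,0,-0.09,0,0,0],
    [0.12,0.2,0,-0.35,0,0,0],
    [0.12,0.45,0,-0.78,0,0,0],
    [0.12,0.8,0,-1.39,0,0,0],
    [0.12,1.1,0,-1.9,0,0,0],
    [0.12,1.2,0,-2.08,0,0,0],
    [0.12,1.2,0,-2.08,0,0,0],
  ],
)

```text
clock: 38.48
ee_pos: [0.4391, 0.2595, 0.1773]
ee_rot: [3.141, -0.522, 3.142]
wrist_force: [-0.3, -0.4, -0.8]
width: 0.441
grasp_force: 8.9
```

Run:
```python
from h import *
# tongs origin back to (.458,-.0093) yaw .263 flat ; pick TCP was (.4584,-.0104,.0162)
o=status.observe(); print(o['ee_pos'],o['ee_rot'],o['width'],o['grasp_force'])
for z in(.16,.0728): print(plan([.4584,-.0104,z],.2616,0))
```

```text
[0.43914865 0.25948199 0.17731996] [ 3.1409665  -0.52234953  3.1415288 ] 0.4405248535378962 8.908288114325842
(array([ -1.014, -10.795,   0.209]), array([ 0.0689, -0.5193, -0.2558]))
(array([ -2.754, -10.797,   3.232]), array([ 0.0689, -0.5193, -0.2558]))
```

Request:
servo_tool(
  rows=[
    [0.12,0,-0.3,0,0,0,0],
    [0.12,0,-1.2,0,0,0,0],
    [0.12,-0.1,-2.7,0.02,0.005,-0.04,-0.02],
    [0.12,-0.3,-4.4,0.05,0.017,-0.13,-0.064],
    [0.12,-0.5,-6.1,0.1,0.03,-0.23,-0.113],
    [0.12,-0.7,-7.8,0.15,0.044,-0.33,-0.163],
    [0.12,-0.85,-9.3,0.2,0.056,-0.42,-0.207],
    [0.12,-0.97,-10.3,0.2,0.065,-0.49,-0.241],
  ],
)

```text
clock: 39.48
ee_pos: [0.456, -0.0008, 0.1604]
ee_rot: [3.14, -0.028, -2.896]
wrist_force: [-0.4, -0.2, -0.5]
width: 0.442
grasp_force: 8.9
```

Request:
servo_tool(
  rows=[
    [0.12,0,-0.2,0,0,0,0],
    [0.12,0,-0.2,0,0,0,0],
  ],
)

```text
clock: 39.72
ee_pos: [0.4584, -0.0035, 0.1605]
ee_rot: [3.138, -0.031, -2.897]
wrist_force: [0.5, 0.0, -2.2]
width: 0.441
grasp_force: 8.9
```

Run:
```python
from h import *
o=status.observe(); print(o['ee_pos'],o['ee_rot'],o['width'],o['grasp_force'])
for z in(.16,.035,.018): print(plan([.4584,-.0104,z],.2616,0))
```

```text
[ 0.45838316 -0.003464    0.16054694] [ 3.13782753 -0.0311324  -2.896823  ] 0.4408796741560471 8.910088235425064
(array([ 0.066, -0.269,  0.023]), array([ 0.004 , -0.0311, -0.0169]))
(array([-0.09 , -0.288,  5.02 ]), array([ 0.004 , -0.0311, -0.0169]))
(array([-0.111, -0.291,  5.7  ]), array([ 0.004 , -0.0311, -0.0169]))
```

Request:
servo_tool(
  rows=[
    [0.12,0.03,-0.15,0.2,0.002,-0.015,-0.008],
    [0.12,0.02,-0.28,0.9,0.004,-0.031,-0.017],
    [0.12,0,-0.28,1.9,0.004,-0.031,-0.017],
    [0.12,-0.03,-0.29,2.9,0.004,-0.031,-0.017],
    [0.12,-0.06,-0.29,3.9,0.004,-0.031,-0.017],
    [0.12,-0.08,-0.29,4.6,0.004,-0.031,-0.017],
    [0.12,-0.09,-0.29,5.0,0.004,-0.031,-0.017],
    [0.12,-0.09,-0.29,5.02,0.004,-0.031,-0.017],
  ],
)

```text
clock: 40.72
ee_pos: [0.4583, -0.0095, 0.0343]
ee_rot: [3.141, -0.0, -2.877]
wrist_force: [0.4, -1.0, -1.4]
width: 0.441
grasp_force: 8.9
```

Run:
```python
from h import *
np.set_printoptions(precision=4,suppress=True)
s=grab('scene'); o=status.observe(); print(o['ee_pos'],o['ee_rot'],o['width'],o['grasp_force'])
for z in(.018,.0162): print(plan([.4584,-.0104,z],.2616,0))
R=Ro.from_euler('xyz',o['ee_rot']).as_matrix()
im=s['pixels'][130:230,230:330,::-1]; im=cv2.resize(im,(600,600),interpolation=cv2.INTER_CUBIC)
for q in([-.091,.022,-.0198],[-.091,-.022,-.0198],[.085,0,-.0198]):
    p=pix(s,o['ee_pos']+R@np.array(q)); cv2.circle(im,(int((p[0]-230+.5)*6),int((p[1]-130+.5)*6)),3,(0,0,255),-1)
cv2.imwrite('pics/c10.png',im)
```

```text
[ 0.4587 -0.0096  0.0349] [ 3.1415  0.0006 -2.8773] 0.4377026714930008 8.911763355717994
(array([ 0.021, -0.026,  0.675]), array([0.0001, 0.0006, 0.0027]))
(array([ 0.021, -0.026,  0.747]), array([0.0001, 0.0006, 0.0027]))
```

View pics/c10.png

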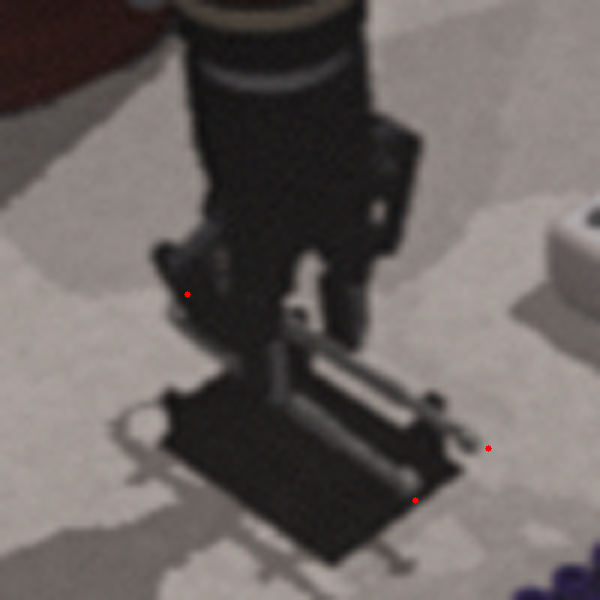

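The crop shows the tongs held level, tips at (415,485) and (470,440) over the rest and within about 2 px of prediction. Lower onto the bars.

Request:
servo_tool(
  rows=[
    [0.12,0,-0.01,0.15,0,0,0.001],
    [0.12,0.01,-0.02,0.4,0,0,0.003],
    [0.12,0.02,-0.026,0.56,0,0,0.003],
    [0.12,0.02,-0.026,0.64,0,0,0.003],
    [0.12,0.02,-0.026,0.675,0,0,0.003],
    [0.12,0.02,-0.026,0.675,0,0,0.003],
  ],
)

```text
clock: 41.52
ee_pos: [0.4584, -0.0106, 0.0181]
ee_rot: [-3.142, 0.001, -2.881]
wrist_force: [-0.1, 0.4, 0.2]
width: 0.44
grasp_force: 8.9
```

Request:
servo_tool(
  rows=[
    [0.12,0,0,0.03,0,0,0],
    [0.12,0,0,0.05,0,0,0],
    [0.12,0,0,0.06,0,0,0],
  ],
)

```text
clock: 41.9
ee_pos: [0.4584, -0.0106, 0.0166]
ee_rot: [-3.141, 0.001, -2.881]
wrist_force: [0.1, 0.3, -1.1]
width: 0.439
grasp_force: 8.9
```

Request:
servo_tool(
  rows=[
    [0.12,0,0,0.02,0,0,0],
    [0.12,0,0,0.02,0,0,0],
  ],
)

```text
clock: 42.15
ee_pos: [0.4584, -0.0106, 0.0161]
ee_rot: [-3.141, 0.001, -2.881]
wrist_force: [-0.3, 0.9, -1.3]
width: 0.439
grasp_force: 8.9
```

Request:
servo_tool(
  rows=[
    [0.12,0,0,0.02,0,0,0],
    [0.12,0,0,0.02,0,0,0],
  ],
)

```text
clock: 42.4
ee_pos: [0.4584, -0.0106, 0.0155]
ee_rot: [-3.141, 0.001, -2.881]
wrist_force: [0.0, 0.1, -0.0]
width: 0.439
grasp_force: 8.9
```

Request:
servo_tool(
  rows=[
    [0.12,0,0,0.02,0,0,0],
    [0.12,0,0,0.02,0,0,0],
  ],
)

```text
clock: 42.65
ee_pos: [0.4584, -0.0107, 0.0151]
ee_rot: [-3.141, 0.001, -2.881]
wrist_force: [0.8, -0.3, -1.4]
width: 0.445
grasp_force: 8.9
```

Request:
servo_tool(
  rows=[
    [0.12,0,0,0.02,0,0,0],
    [0.12,0,0,0.02,0,0,0],
  ],
)

```text
clock: 42.9
ee_pos: [0.4585, -0.0107, 0.0148]
ee_rot: [-3.141, 0.001, -2.881]
wrist_force: [-1.2, 0.1, 2.8]
width: 0.442
grasp_force: 9.1
```

Contact (+2.8 N). Open slowly and retreat upward.

Request:
servo_tool(
  rows=[
    [0.08,0,0,-0.01,0,0,0],
    [0.04,0,0,-0.02,0,0,0],
    [0.0,0,0,-0.02,0,0,0],
    [-0.05,0,0,-0.02,0,0,0],
    [-0.15,0,0,-0.02,0,0,0],
    [-0.4,0,0,-0.02,0,0,0],
    [-0.5,0,0,-0.02,0,0,0],
    [-0.5,0,0,-0.02,0,0,0],
  ],
)

```text
clock: 43.9
ee_pos: [0.4585, -0.0107, 0.0151]
ee_rot: [-3.141, 0.001, -2.881]
wrist_force: [-0.9, 0.2, 1.0]
width: 0.754
grasp_force: 0.0
```

Request:
servo_tool(
  rows=[
    [-0.5,0,0,-0.3,0,0,0],
    [-0.5,0,0,-1.2,0,0,0],
    [-0.5,0,0,-2.6,0,0,0],
    [-0.5,0.8,0,-4.2,0,0,0],
    [-0.5,2.0,0,-5.5,0,0,0],
    [-0.5,3.2,0,-6.0,0,0,0],
    [-0.5,4.2,0,-6.0,0,0,0],
    [-0.5,4.6,0,-6.0,0,0,0],
  ],
)

```text
clock: 44.9
ee_pos: [0.3464, -0.0405, 0.1655]
ee_rot: [-3.141, 0.002, -2.882]
wrist_force: [1.3, -0.1, 1.1]
width: 0.748
grasp_force: 0.0
```

```bash
python3 stk.py
python3 - <<'E'
from stk import *
print('small',fit(t,.090,.2,.096,.008)); s=grab('scene')
for n,c in(('top',t),('scene',s)):
    u,v=map(int,pix(c,[.458,-.0093,.04])); vv,uu=np.mgrid[v-55:v+56,u-45:u+46]; P=world(c,uu,vv)
    k=(P[...,2]>.034)&(P[...,2]<.06)&(np.linalg.norm(P[...,:2]-[.458,-.0093],axis=-1)<.11); Q=P[k]
    d=np.array([np.cos(.263),np.sin(.263)]); a=(Q[:,:2]-[.458,-.0093])@d
    print(n,len(Q),cv2.minAreaRect(Q[:,:2].astype(np.float32)))
    for lo in range(-90,95,30): q=Q[(a>lo/1e3)&(a<lo/1e3+.03),2]; print(lo,len(q),np.median(q) if len(q) else '')
E
```

```text
union large (array([0.5234, 0.2567]), np.float64(0.0005313272720527209), array([0.5233, 0.2567]), 170.875)
mid (array([0.5239, 0.2569]), np.float64(0.00045314633398372097), array([0.5239, 0.2569]), 101.21875)
small (array([0.5233, 0.2571]), np.float64(0.0005328829201016939), array([0.5233, 0.2571]), 50.4375)
top 345 ((0.4621404707431793, -0.010707072913646698), (0.1753334105014801, 0.08385811746120453), 15.989940643310547)
-90 57 0.040995026841057935
-60 71 0.04106792545946003
-30 51 0.04156305147781936
0 42 0.04134748200161159
30 69 0.03974600351161606
60 51 0.040039826097270415
90 4 0.03841822138489631
scene 355 ((0.46054723858833313, -0.00957564264535904), (0.17712001502513885, 0.0852811262011528), 16.001712799072266)
-90 51 0.04081188316275264
-60 73 0.039656900509385085
-30 52 0.04043827115922882
0 51 0.0405325412375509
30 73 0.0393623911866442
60 53 0.03987619830186684
90 2 0.039517589244586815
```

```bash
python3 -c "
from rig import job_done; print(job_done())"
```

```text
the job is handed in; nothing more can be done
None
```

I handed the job in at about 45 s: the large, middle and small weights are stacked in line to about 0.6 mm, about 2 mm off the pan centre by camera, and the tongs lie flat on their rest, released; I did not re-measure the rack, bottle and jar.

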